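# Press up a walnut trivet blank in the swing-arm clamp

## Robot

A 6-joint arm with a two-finger parallel gripper is mounted at the origin on the work surface. World frame = base frame: x ahead of the robot, y to its left, z up, the work surface at z = 0. Lengths are in mm, angles in rad, forces in N, time in s.
With the tool pointing down it reaches from about 400 to 925 mm from the base axis. Payload 12.5 kg.
Tool frame: the origin (TCP) lies midway between the tips of the shut fingers; the grasp point (between the pads) lies 19 mm behind it; y points along the fingers, x is the direction in which the jaws open and shut, and the axes are right-handed (so a half turn about y gives the same grasp; the last joint's range is limited). The gripper opens to 95 mm and grips with 3 to 60 N. Pads are 20 mm wide; open, the fingers measure 119 mm over their backs; the gripper's body (75 mm by 180 mm) begins 59 mm behind the grasp point.
Start: joints at [1.218, 0.491, 1.559, -0, 1.092, -0.106], TCP at [152.671, 606.085, 214.661] pointing down, gripper open.
Joint ranges: [-3.1, 3.1], [-0.84, 2.19], [0.05, 2.79], [-1.13, 4.28], [0.06, 2.93], [-2.69, 2.69]. Speed limits (rad/s): [2.22, 2.22, 2.79, 3.14, 3.14, 3.14].

## Interface

Orientations are given as [roll, pitch, yaw] about the fixed x, y, z axes, in that order (R = Rz(yaw) Ry(pitch) Rx(roll)).
In Python, from cell import env, vision, job gives the robot as it stands.
- The arm moves only by the shell command python3 -m crank 'ROWS' [OPENING]. ROWS is JSON, a list of rows, each a list of 6 numbers: the shift along the tool's x, y, z in mm, then the turn, a rotation vector about the tool's x, y, z in degrees. In form: [[x, y, z, rx, ry, rz], ...]. A call has 1 to 5 rows; each row is the pose to reach, as a shift and turn from the pose measured when the call began, along the tool's axes at that moment; what a row does not reach only later rows make up. A row lasts 1/10 s, in which the tool goes at most 50 mm and 8.59 degrees, less where a joint would pass 70% of its speed; a pose out of reach is approached as far as the arm can. A call with a gripper value outside its range is refused whole. OPENING is the opening, from 0 (shut) to 1 (fully open), set as the call begins (- or left out, the last holds). The fingers move at their own pace and stop on an object; the grip force is fixed at half the most. Time passes only in rows, so rows that repeat a pose let the fingers close. It gives the time, the measured TCP pose, the force and the opening at its end, in the units of the state.
- env.state(): the state, without advancing time (a new reading comes with each control period).
- vision.read_camera(name): name is "scene" or "top"; returns (picture, depth): 400x640x3 uint8, blue, green, red; 400x640 float32, mm along the optical axis (not along the pixel's ray), 0 where there is no reading.
- vision.calibration(name): a dict with "vertical_fov" (degrees; the focal length in pixels is half the picture's height over the tangent of half this angle, whatever the lens; pixels are square), "cx", "cy" (the principal point, pixels), "dist" ([k1, k2, p1, p2, k3] as OpenCV has them; the pictures are not rectified), "pose" (4x4, takes a point from camera to world coordinates). Camera axes: x right, y down, z forward; pixel columns grow to the right and rows downward; lengths in mm; the calibration is good to about 2 mm. A picture is of the moment at which its call begins. calibration takes no time and is no camera call.
- job.job_done(): hands the job in, once; it reports no verdict.
The state is a dict: "t": time; "joints": joint angles; "qvel": joint speeds; "tau": joint torques, N m; "eef_pos": TCP position; "tcp_rot": TCP orientation; "ft_force": force on the tool from outside, world axes, zero at the start; "moment": the same for the moment, N m; "opening": opening from 0.0 (shut) to 1.0 (fully open).
Only numpy, scipy, OpenCV 4.12 (cv2) and the standard library are available. Lean on these libraries where they do the work, as an engineer would, in place of code of your own. Each camera call takes 0.05 s, during which the arm holds its last target.

## Task

Clamp up the trivet blank: stack all the loose walnut slabs squarely on the clamp's steel platen, edges flush, and lay the thicker aluminium pressing plate squarely on top. Then swing the clamp's arm over the stack right to its stop and wind its T-handle clockwise until the sprung pad meets the plate and is snug, its 12 mm spring pushed in about half-way, never run solid. Tidy up: stand the little glue pot upright on the middle of the round trivet.

Things in the scene. Friction and masses are not known exactly. Their poses are not given: they have to be found in the camera images.
- slab0_mid (a point): one of the loose plain walnut slabs, 90 x 60 x 10 mm, about 45 g, lying flat on the dresser at the start; all slabs are alike and two to four are present. The point is its centre (5 mm above its underside); x along its 90 mm length, y along its 60 mm width, z through its thickness
- slab1_mid (a point): one of the loose plain walnut slabs, 90 x 60 x 10 mm, about 45 g, lying flat on the dresser at the start; all slabs are alike and two to four are present. The point is its centre (5 mm above its underside); x along its 90 mm length, y along its 60 mm width, z through its thickness
- slab2_mid (a point): one of the loose plain walnut slabs, 90 x 60 x 10 mm, about 45 g, lying flat on the dresser at the start; all slabs are alike and two to four are present. The point is its centre (5 mm above its underside); x along its 90 mm length, y along its 60 mm width, z through its thickness
- slab3_mid (a point): one of the loose plain walnut slabs, 90 x 60 x 10 mm, about 45 g, lying flat on the dresser at the start; all slabs are alike and two to four are present. The point is its centre (5 mm above its underside); x along its 90 mm length, y along its 60 mm width, z through its thickness
- caul_mid (a point): the pressing plate: bare aluminium, 90 x 60 x 14 mm, about 0.2 kg, same outline as a slab but thicker; the point is its centre (7 mm above its underside); x along its 90 mm length, y along its 60 mm width
- caul: the same aluminium pressing plate; its origin is the centre of its underside
- platen_top (a point): centre of the top face of the clamp's steel platen block: 90 mm (x) by 60 mm (y), the same outline as slabs and plate, top 30 mm above the dresser, fixed. x points from the platen towards the clamp's post, z up. A low foot 70 mm wide and 12 mm high runs under platen and post
- post_axis (a point): point on the vertical axis of the clamp's round post (28 mm thick), 170 mm along the platen's +x from the platen's centre, 135 mm above the dresser (underside of the arm); the arm turns about this axis
- swing_arm (a joint): angle of the clamp's swing arm about the post (rad). 0 = against its stop, with the screw exactly over the platen's centre; it grows as the arm swings away anticlockwise seen from above, so closing is clockwise. Starts 1.05 to 1.35, range 0 to 1.6. Stiff: it stays where left, about 3 N at the screw moves it. The arm is 26 mm wide, 138 to 160 mm above the dresser; the screw sits 170 mm from the post axis and the arm ends 20 mm past it
- t_handle (a joint): turn of the clamp's screw handle (rad), growing clockwise seen from above; each rad lowers screw, handle and pad together by 6 mm. Starts between -0.5 and 0.5, range -1.6 to 8. Free running it takes about 0.2 N m; it stays where left. Once the pad bears on the work the torque rises by about 0.15 N m per rad
- handle_grip (a point): middle of the wooden T-handle bar on top of the screw: bar 70 mm long (x), 12 mm thick (y), 24 mm high, the point half-way up, 224 mm above the dresser when the screw joint is 0 and 6 mm lower per rad. It is on the screw's axis, can be pinched from above, and the arm can be swung by it
- pad_face (a point): middle of the underside of the round rubber-faced pad (36 mm across, 10 mm thick) under the screw; it does not turn. With the pad clear of the work it is 94 mm above the dresser at screw joint 0 and 6 mm lower per rad. The pad is sprung: it gives up into the screw by at most 12 mm, 4 N per mm, and then is solid; the brass stem between pad and collar shows 14 mm when free and shortens as the spring takes up
- pad: the same sprung pad; origin at the middle of its underside
- glue_mid (a point): squat glue pot with a closed lid: white plastic, a round 56 mm across and 60 mm tall, about 0.15 kg, standing on the dresser at the start; the point is its centre, 30 mm above its underside; z up through the lid
- trivet_top (a point): middle of the top of the round grey silicone trivet, 124 mm across and 8 mm thick, fixed on the dresser
Mind the look-alikes: they are no part of the job. Leave any purple or turquoise look-alike of the part that bears slab2_mid alone.

How it is judged:
By the outcome, as a careful person would: the job done as asked, in the order asked, and still so for the second after the job is handed in, with the robot touching nothing.
Of slab0, slab1, slab2, slab3 only 2 to 4 are there at a start; the rules pass over those that are not, and their reading is None.
At some moment in a run one of glue may be knocked a few centimetres aside while the robot is not near it.
Once in a run the grip may slacken for a moment while it holds something.
It also fails if it takes over 210 s, if anything falls off the work surface, if the arm or the gripper's body presses on something with over 40 N, if the wrist force passes 120 N, or if a joint passes its speed limit or range.

## Working session

There is one attempt and no reset: what is moved stays moved. The work goes in short steps, Python scripts to look and compute and a shell command to move; the robot and the scene stay as the last step left them, time stands still between calls to the robot, and variables do not carry over. Pictures are saved under pics/ and viewed, and the job is handed in when it is done.

```bash
ls -la; mkdir -p pics; cat > h.py <<'E'
import numpy as np, cv2
from cell import env, vision, job
def K(name):
    c=vision.calibration(name); f=200/np.tan(np.radians(c["vertical_fov"])/2)
    return np.array([[f,0,c["cx"]],[0,f,c["cy"]],[0,0,1.]]), np.array(c["dist"],float), np.array(c["pose"],float)
def ray(name,pts):
    k,d,P=K(name); u=cv2.undistortPoints(np.array(pts,float).reshape(-1,1,2),k,d).reshape(-1,2)
    r=np.c_[u,np.ones(len(u))]@P[:3,:3].T
    return P[:3,3],r
def plane(name,pts,z):
    o,r=ray(name,pts); s=(z-o[2])/r[:,2]; return o+r*s[:,None]
def proj(name,X):
    k,d,P=K(name); T=np.linalg.inv(P); r,_=cv2.Rodrigues(T[:3,:3])
    return cv2.projectPoints(np.array(X,float).reshape(-1,1,3),r,T[:3,3],k,d)[0].reshape(-1,2)
def cloud(name,D):
    h,w=D.shape; v,u=np.mgrid[:h,:w]; o,r=ray(name,np.c_[u.ravel(),v.ravel()])
    return (o+r*D.reshape(-1,1)).reshape(h,w,3)
def cap(tag):
    out={}
    for n in("scene","top"):
        p,d=vision.read_camera(n); cv2.imwrite(f"pics/{tag}_{n}.png",p); np.save(f"pics/{tag}_{n}.npy",d); out[n]=(p,d)
    return out
E
python3 - <<'E'
from h import *
cap("a")
for n in("scene","top"): print(n,*K(n))
print(env.state())
E
```

```text
total 12
drwxr-xr-x  3 agent agent 4096 Dec  6 20:59 .
drwxr-xr-x 23 root  root  4096 Dec  6 20:59 ..
drwxr-xr-x  2 agent agent 4096 Dec  6 20:59 pics
scene [[477.7398703    0.         317.49582773]
 [  0.         477.7398703  191.93434549]
 [  0.           0.           1.        ]] [0.02715167 0.         0.         0.         0.        ] [[ 7.39560274e-01  4.29709726e-01 -5.18073501e-01  1.29435338e+03]
 [ 6.73088787e-01 -4.70492448e-01  5.70603488e-01 -7.77168442e+02]
 [ 1.44419847e-03 -7.70705136e-01 -6.37190322e-01  1.15714795e+03]
 [ 0.00000000e+00  0.00000000e+00  0.00000000e+00  1.00000000e+00]]
top [[384.23474523   0.         318.38788353]
 [  0.         384.23474523 194.89903716]
 [  0.           0.           1.        ]] [-0.06265348  0.          0.          0.          0.        ] [[ 1.51632315e-02 -9.94554637e-01  1.03107471e-01  3.59210348e+02]
 [-9.99881400e-01 -1.48043994e-02  4.24459101e-03  9.31710744e+01]
 [-2.69503349e-03 -1.03159604e-01 -9.94661165e-01  1.32344059e+03]
 [ 0.00000000e+00  0.00000000e+00  0.00000000e+00  1.00000000e+00]]
{'t': 0.1, 'joints': array([ 1.21842013e+00,  4.91485045e-01,  1.55936659e+00, -5.05641687e-05,
        1.09173588e+00, -1.05622950e-01]), 'qvel': array([ 9.39952931e-04, -1.41940343e-03, -8.70335124e-04,  5.12913536e-05,
       -5.21971729e-04, -2.63343045e-04]), 'tau': array([ 2.75453523e-03, -6.13629770e+01, -2.58606309e+01,  6.94071525e-02,
        4.69369499e-02, -7.16375439e-06]), 'eef_pos': array([152.58963497, 605.8651188 , 214.13658679]), 'tcp_rot': array([-1.57073604e+00,  9.94043916e-04,  1.32406644e+00]), 'ft_force': array([-0.14465864,  0.15712215,  0.14846313]), 'moment': array([-0.00695393,  0.01309056, -0.02019973]), 'opening': 1.0013505687171418}
```

View pics/a_scene.png

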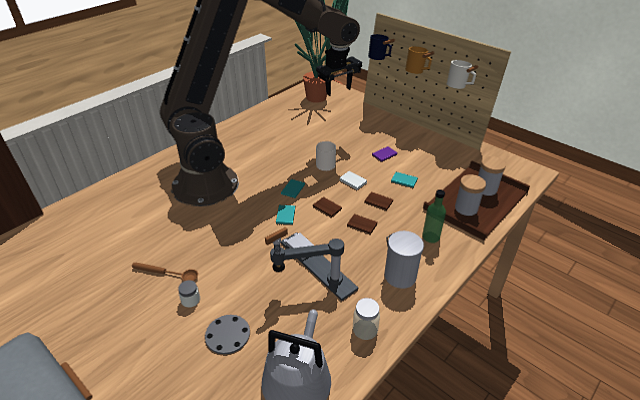

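View pics/a_top.png

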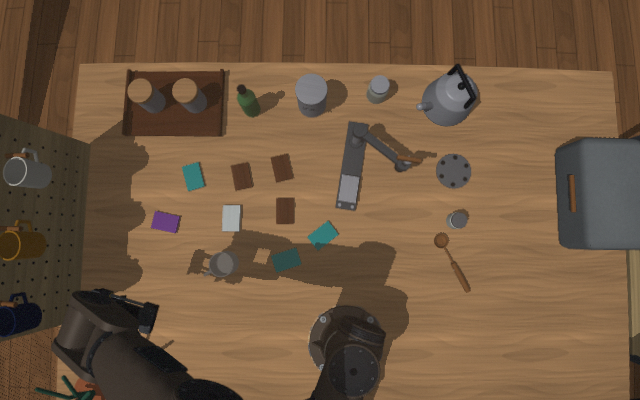

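The scene camera shows three walnut slabs at about (327,207), (379,201) and (362,224). In the top view they are at (285,210), (242,176) and (282,168). Other things in the top view:
- Turquoise look-alikes at (193,177), (323,235) and (287,261), the last one in shadow.
- Purple look-alike at (166,222).
- Pale plate at (232,218).
- Clamp with its platen at (348,188), arm swung to the right, screw at (403,163).
- Pot candidates: the squat pot at (457,220), and jars at (378,88) and (222,264).
- Trivet at (453,170).

Next I'll take close crops to check these choices.

```bash
python3 - <<'E'
import cv2,numpy as np
t=cv2.imread("pics/a_top.png");s=cv2.imread("pics/a_scene.png")
cv2.imwrite("pics/b1.png",cv2.resize(t[110:290,140:340],None,fx=4,fy=3.33,interpolation=cv2.INTER_CUBIC)[:600])
cv2.imwrite("pics/b2.png",cv2.resize(t[110:260,320:490],None,fx=4,fy=4,interpolation=cv2.INTER_CUBIC)[:600])
cv2.imwrite("pics/b3.png",cv2.resize(s[130:370,130:430],None,fx=2.5,fy=2.5,interpolation=cv2.INTER_CUBIC)[:600])
E
```

```text
(no output)
```

View pics/b1.png

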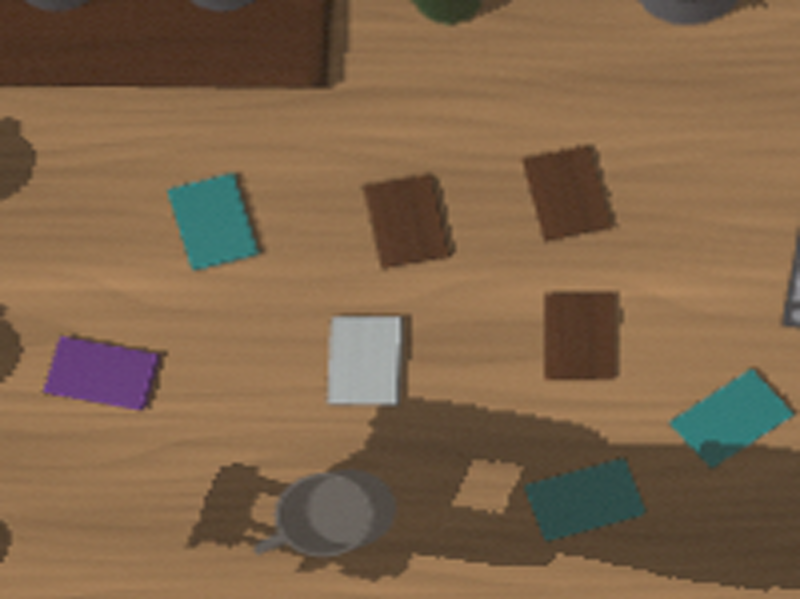

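View pics/b2.png

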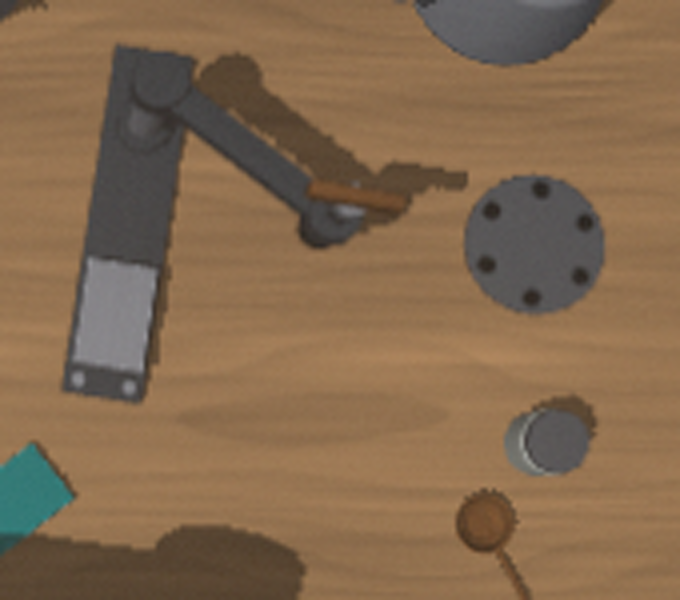

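View pics/b3.png

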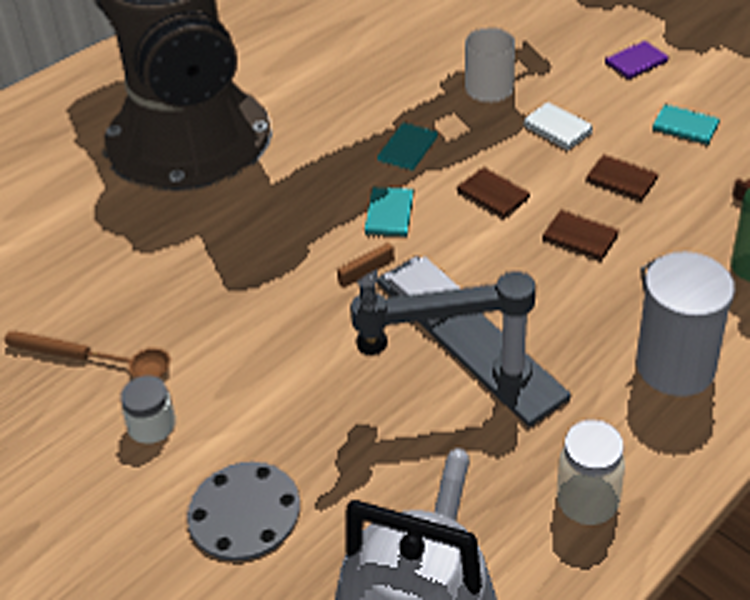

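The crops confirm the choices. There are three walnut slabs, one pale plate that is slightly thicker, a squat white pot with a grey lid at (457,220), and the grey trivet with dark holes at (453,170). I'll measure all of these now.

```bash
cat > m.py <<'E'
from h import *
def rect(name,mask,z,seed):
    n,l,st,c=cv2.connectedComponentsWithStats(mask.astype(np.uint8))
    k=l[seed[1],seed[0]]
    if k==0: return None
    m=(l==k).astype(np.uint8)
    cs,_=cv2.findContours(m,cv2.RETR_EXTERNAL,cv2.CHAIN_APPROX_NONE)
    p=max(cs,key=cv2.contourArea).reshape(-1,2)
    X=plane(name,p,z)[:,:2]
    # boundary pixel centres are ~half pixel inside
    (cx,cy),(w,h),a=cv2.minAreaRect(X.astype(np.float32))
    if w<h: w,h=h,w; a+=90
    ys,xs=np.nonzero(m); C=plane(name,np.c_[xs,ys],z)[:,:2]
    C0=C.mean(0); ev,V=np.linalg.eigh(np.cov(C.T)); aa=np.degrees(np.arctan2(V[1,1],V[0,1]))
    return dict(box=(round(cx,1),round(cy,1)),mean=C0.round(1),size=(round(w,1),round(h,1)),a=round((a+90)%180-90,1),pca=round((aa+90)%180-90,1),px=int(m.sum()), mom=(np.sqrt(ev[::-1]*12)).round(1))
E
python3 - <<'E'
from m import *
for n,seeds,pl,ca,plat in(("top",[(242,176),(282,168),(285,210)],None,(232,218),(348,188)),("scene",[(379,201),(362,224),(327,207)],None,(352,180),(297,241))):
    im=cv2.imread(f"pics/a_{n}.png"); hsv=cv2.cvtColor(im,cv2.COLOR_BGR2HSV)
    for s in seeds: print(n,s,im[s[1],s[0]],hsv[s[1],s[0]])
    print(im[ca[1],ca[0]],hsv[ca[1],ca[0]],im[plat[1],plat[0]],hsv[plat[1],plat[0]])
    V=hsv[...,2].astype(int);S=hsv[...,1].astype(int)
    for s in seeds: print(n,"slab",rect(n,(im[...,2]<105)&(S>80)&(V>40)&(hsv[...,0]<20),10,s))
    print(n,"caul",rect(n,(S<50)&(V>130),14,ca))
    print(n,"platen",rect(n,(S<50)&(V>100),30,plat))
E
```

```text
top (242, 176) [40 57 85] [ 11 135  85]
top (282, 168) [39 58 85] [ 12 138  85]
top (285, 210) [40 56 82] [ 11 131  82]
[169 170 168] [ 75   3 170] [136 132 134] [135   8 136]
top slab {'box': (558.2, 364.3), 'mean': array([557.9, 364.3]), 'size': (89.0, 65.8), 'a': 13.0, 'pca': np.float64(12.5), 'px': 477, 'mom': array([88.9, 65.4])}
top slab {'box': (589.8, 225.7), 'mean': array([589.3, 226.2]), 'size': (89.7, 64.7), 'a': 15.0, 'pca': np.float64(14.5), 'px': 471, 'mom': array([89.9, 64. ])}
top slab {'box': (440.1, 210.8), 'mean': array([439.9, 212.2]), 'size': (85.8, 65.4), 'a': 0.9, 'pca': np.float64(0.7), 'px': 487, 'mom': array([87.9, 64.5])}
top caul {'box': (412.9, 398.4), 'mean': array([413. , 398.6]), 'size': (85.5, 59.0), 'a': 1.0, 'pca': np.float64(-2.1), 'px': 449, 'mom': array([88.5, 59.5])}
top platen {'box': (516.9, -2.6), 'mean': array([516.8,  -2.5]), 'size': (90.5, 59.6), 'a': -8.7, 'pca': np.float64(-7.6), 'px': 466, 'mom': array([90.5, 59.6])}
scene (379, 201) [32 46 80] [  9 153  80]
scene (362, 224) [31 45 78] [  9 154  78]
scene (327, 207) [32 47 78] [ 10 150 
[... 173 characters left out ...]
at64(5.4), 'px': 268, 'mom': array([89.1, 66.1])}
scene slab {'box': (592.8, 224.0), 'mean': array([591.4, 225.9]), 'size': (92.4, 69.9), 'a': 13.3, 'pca': np.float64(14.3), 'px': 319, 'mom': array([88.2, 66.5])}
scene slab {'box': (443.8, 208.9), 'mean': array([443.2, 210.6]), 'size': (96.5, 68.7), 'a': 1.4, 'pca': np.float64(-4.2), 'px': 290, 'mom': array([92.4, 65.5])}
scene caul {'box': (411.2, 399.6), 'mean': array([411.9, 399.3]), 'size': (91.1, 63.2), 'a': 0.3, 'pca': np.float64(-0.9), 'px': 238, 'mom': array([91.5, 63.6])}
scene platen {'box': (505.2, -1.4), 'mean': array([501.4,   2. ]), 'size': (84.1, 64.4), 'a': -6.3, 'pca': np.float64(22.5), 'px': 274, 'mom': array([77. , 55.5])}
```

```bash
python3 - <<'E'
from m import *
n="top"
im=cv2.imread(f"pics/a_{n}.png"); hsv=cv2.cvtColor(im,cv2.COLOR_BGR2HSV)
V=hsv[...,2].astype(int);S=hsv[...,1].astype(int)
D=np.load("pics/a_top.npy");C=cloud("top",D)
print(im[210,274:298,2], C[210,274:298,2].round(0))
for th in(60,68,74):
  for s in [(242,176),(282,168),(285,210)]: print(th,rect(n,(im[...,2]<105)&(S>80)&(V>th)&(hsv[...,0]<20),10,s))
# foot + platen
foot=(S<60)&(V<160)&(C[...,2]<45)
print("foot px",im[150,352],hsv[150,352], C[150,352], C[188,348],C[220,457])
cs=rect(n,(S<75)&(V>35)&(C[...,2]>4)&(C[...,2]<22),12,(352,160)); print("foot",cs)
print("platenD",rect(n,(S<60)&(C[...,2]>24)&(C[...,2]<40)&(V>90),30,(348,188)))
# trivet, pot
print("trivet",rect(n,(S<75)&(V>60)&(C[...,2]>2)&(C[...,2]<20),8,(453,165)),hsv[165,453],C[165,453])
m=(C[...,2]>50)&(C[...,2]<75)
print("pot lid",rect(n,m,60,(458,220)))
m=(C[...,2]>125)&(C[...,2]<175)
print("arm",rect(n,m,160,(385,148)))
m=(C[...,2]>200)&(C[...,2]<250)
nn,l,st,c=cv2.connectedComponentsWithStats(m.astype(np.uint8)); 
for i in range(1,nn):
  if st[i,4]>10 and 340<c[i][0]<440 and c[i][1]<220: print(st[i],c[i],rect(n,l==i,C[...,2][l==i].mean(),tuple(np.argwhere(l==i)[0][::-1])),C[...,2][l==i].mean(),C[...,2][l==i].max())
E
```

```text
[146 144 100  87  91  89  81  85  86  83  81  82  84  80  81  85  86  86
  86  85 104 158 157 156] [ 2. -0.  9.  8. 15.  6.  8.  9. 13.  9.  9. 12. 11. 15. 11. 14.  9.  6.
  9.  8.  6.  1.  4. -0.]
60 {'box': (558.2, 364.3), 'mean': array([557.9, 364.3]), 'size': (89.0, 65.8), 'a': 13.0, 'pca': np.float64(12.5), 'px': 477, 'mom': array([88.9, 65.4])}
60 {'box': (589.8, 225.7), 'mean': array([589.3, 226.2]), 'size': (89.7, 64.7), 'a': 15.0, 'pca': np.float64(14.5), 'px': 471, 'mom': array([89.9, 64. ])}
60 {'box': (440.1, 210.8), 'mean': array([439.9, 212.2]), 'size': (85.8, 65.4), 'a': 0.9, 'pca': np.float64(0.7), 'px': 487, 'mom': array([87.9, 64.5])}
68 {'box': (558.2, 364.3), 'mean': array([557.8, 364.6]), 'size': (89.0, 65.8), 'a': 13.0, 'pca': np.float64(12.5), 'px': 471, 'mom': array([89.3, 65. ])}
68 {'box': (589.8, 225.7), 'mean': array([589.3, 226.2]), 'size': (89.7, 64.7), 'a': 15.0, 'pca': np.float64(14.5), 'px': 471, 'mom': array([89.9, 64. ])}
68 {'box': (440.1, 210.8), 'mean': array([439.9, 212.2]), 'size': (85.8, 65.4), 'a': 0.9, 'pca': np.float64(0.7), 'px': 487, 'mom
[... 1053 characters left out ...]
': -45.0, 'pca': np.float64(-80.2), 'px': 862, 'mom': array([106.8, 103.8])} [174  14  88] [ 607.5545108  -369.95824179    8.41729846]
pot lid {'box': (415.3, -366.4), 'mean': array([ 414.5, -366.7]), 'size': (50.8, 49.6), 'a': -89.4, 'pca': np.float64(-40.0), 'px': 202, 'mom': array([47.1, 45.8])}
arm {'box': (627.7, -89.4), 'mean': array([638.9, -81.2]), 'size': (211.6, 50.2), 'a': 48.9, 'pca': np.float64(50.8), 'px': 653, 'mom': array([210.3,  35.5])}
[397 155  24  10 148] [408.07432432 159.58108108] {'box': (577.2, -160.9), 'mean': array([ 578.8, -159.9]), 'size': (68.0, 24.7), 'a': 84.6, 'pca': np.float64(81.4), 'px': 148, 'mom': array([65.8, 20.4])} 232.5145053930983 244.75441165562256
```

```bash
cat > go.py <<'E'
import sys; from h import *
from scipy.spatial.transform import Rotation as R
def rel(x,y,z,yaw):
    s=env.state(); p=np.array(s["eef_pos"]); r=s["tcp_rot"]
    A=R.from_euler("xyz",r); T=R.from_euler("xyz",[-np.pi/2,0,np.radians(yaw)])
    return A.inv().apply(np.array([x,y,z])-p), np.degrees((A.inv()*T).as_rotvec()), s
if __name__=="__main__":
    a=[float(v) for v in sys.argv[1:5]]
    d,w,s=rel(*a)
    print("row",[*d.round(1),*w.round(1)],"t",round(s["t"],2),"pos",s["eef_pos"].round(1),"yaw",np.degrees(s["tcp_rot"]).round(1),"F",s["ft_force"].round(1),"M",s["moment"].round(2),"op",round(s["opening"],3),"j6",s["joints"][5].round(2))
E
python3 go.py 440.5 213.5 120 90.8
```

```text
row [np.float64(-310.1), np.float64(94.4), np.float64(-375.0), np.float64(-0.0), np.float64(-14.9), np.float64(-0.1)] t 0.1 pos [152.6 605.9 214.1] yaw [-90.    0.1  75.9] F [-0.1  0.2  0.1] M [-0.01  0.01 -0.02] op 1.001 j6 -0.11
```

```bash
python3 -m crank '[[-310,0,-375,0,-14.9,0],[-310,0,-375,0,-14.9,0],[-310,0,-375,0,-14.9,0],[-310,0,-375,0,-14.9,0],[-310,0,-375,0,-14.9,0]]' 1; python3 -m crank '[[-170,0,-200,0,0,0],[-170,0,-200,0,0,0],[-170,0,-200,0,0,0],[-170,0,-200,0,0,0],[-170,0,-200,0,0,0]]' 1; python3 go.py 440.5 213.5 120 90.8
```

```text
t: 0.6
eef_pos: [301.1, 402.8, 214.4]
tcp_rot: [-1.57, 0.001, 1.584]
ft_force: [0.7, 1.3, -0.5]
opening: 1.003
t: 1.1
eef_pos: [493.9, 242.9, 214.4]
tcp_rot: [-1.57, 0.001, 1.584]
ft_force: [1.0, 0.9, -0.1]
opening: 1.0
row [np.float64(-28.6), np.float64(94.5), np.float64(53.7), np.float64(-0.0), np.float64(-0.0), np.float64(-0.1)] t 1.1 pos [493.9 242.9 214.4] yaw [-90.    0.1  90.8] F [ 1.   0.9 -0.1] M [ 0.1   0.03 -0.01] op 1.0 j6 -1.25
```

```bash
python3 -m crank '[[-28.6,94,53.7,0,0,0],[-28.6,94,53.7,0,0,0],[-28.6,94,53.7,0,0,0],[-28.6,94,53.7,0,0,0]]' 1; python3 -m crank '[[0,50,0,0,0,0],[0,85,0,0,0,0],[0,105,0,0,0,0],[0,105,0,0,0,0]]' 1;python3 go.py 440.5 213.5 6 90.8
```

```text
t: 1.5
eef_pos: [439.1, 212.7, 119.0]
tcp_rot: [-1.566, 0.002, 1.584]
ft_force: [-0.1, 0.7, 0.7]
opening: 0.999
t: 1.9
eef_pos: [438.7, 212.6, 12.6]
tcp_rot: [-1.564, 0.003, 1.584]
ft_force: [0.0, 0.4, -0.2]
opening: 1.005
row [np.float64(0.9), np.float64(6.5), np.float64(-1.8), np.float64(-0.4), np.float64(-0.0), np.float64(-0.2)] t 1.9 pos [438.7 212.6  12.6] yaw [-89.6   0.2  90.8] F [ 0.   0.4 -0.2] M [ 0.06  0.04 -0.02] op 1.005 j6 -1.27
```

```bash
python3 -m crank '[[0.9,8.5,-1.8,-0.4,0,-0.2],[0.9,8.5,-1.8,-0.4,0,-0.2],[0.9,8.5,-1.8,-0.4,0,-0.2]]' 1; python3 -m crank '[[0,0,0,0,0,0],[0,0,0,0,0,0],[0,0,0,0,0,0],[0,0,0,0,0,0],[0,0,0,0,0,0]]' 0; python3 go.py 440.5 213.5 6 90.8
```

```text
t: 2.2
eef_pos: [441.0, 213.8, 4.9]
tcp_rot: [-1.572, -0.001, 1.584]
ft_force: [-0.5, -0.5, -0.4]
opening: 1.002
t: 2.7
eef_pos: [441.0, 213.8, 5.0]
tcp_rot: [-1.572, -0.001, 1.584]
ft_force: [-0.1, 1.4, -0.1]
opening: 0.634
row [np.float64(-0.3), np.float64(-1.0), np.float64(0.5), np.float64(0.1), np.float64(-0.0), np.float64(0.1)] t 2.7 pos [441.  213.8   5. ] yaw [-90.1  -0.1  90.8] F [-0.1  1.4 -0.1] M [0.1  0.06 0.  ] op 0.634 j6 -1.27
```

```bash
python3 - <<'E'
from h import *
cap("c")
s=cv2.imread("pics/c_scene.png");t=cv2.imread("pics/c_top.png")
cv2.imwrite("pics/c1.png",np.hstack([cv2.resize(s[110:310,240:440],(400,400)),cv2.resize(t[130:270,210:350],(400,400))]))
E
```

```text
(no output)
```

View pics/c1.png

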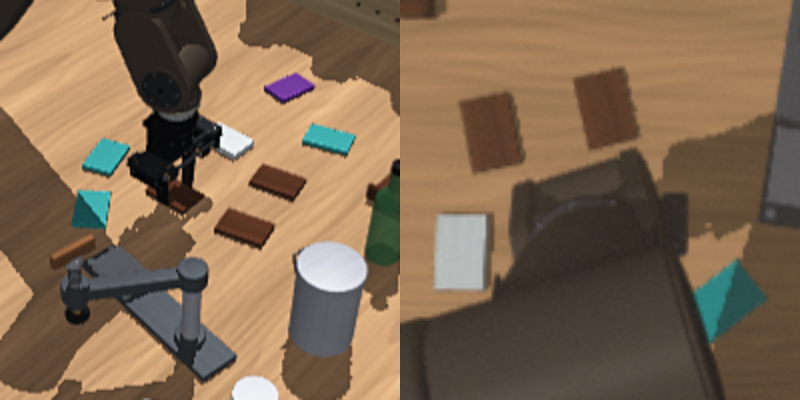

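The slab is held: opening 0.634 is about 60 mm. I'll carry it to the platen at (517,-2.7), yaw 81.5.

```bash
python3 -m crank '[[0,-50,0,0,0,0],[0,-95,0,0,0,0],[0,-95,0,0,0,0]]' 0; python3 go.py 517.5 -2.7 100 81.5
```

```text
t: 3.1
eef_pos: [442.7, 214.4, 104.3]
tcp_rot: [-1.579, -0.003, 1.584]
ft_force: [0.0, -0.2, -1.0]
opening: 0.625
row [np.float64(-218.1), np.float64(4.3), np.float64(-71.8), np.float64(0.5), np.float64(9.3), np.float64(0.2)] t 3.1 pos [442.7 214.4 104.3] yaw [-90.5  -0.2  90.8] F [ 0.  -0.2 -1. ] M [0.   0.02 0.06] op 0.625 j6 -1.27
```

```bash
python3 -m crank '[[-218,4,-71.8,0.5,9.3,0.2],[-218,4,-71.8,0.5,9.3,0.2],[-218,4,-71.8,0.5,9.3,0.2],[-218,4,-71.8,0.5,9.3,0.2],[-218,4,-71.8,0.5,9.3,0.2]]' 0; python3 -m crank '[[0,0,0,0,0,0],[0,0,0,0,0,0]]' 0; python3 go.py 517.5 -2.7 45 81.5
```

```text
t: 3.6
eef_pos: [518.1, -5.7, 99.7]
tcp_rot: [-1.57, -0.0, 1.42]
ft_force: [0.5, 0.4, -0.4]
opening: 0.624
t: 3.8
eef_pos: [517.6, -6.1, 99.0]
tcp_rot: [-1.569, -0.0, 1.418]
ft_force: [-0.4, 0.5, -0.5]
opening: 0.632
row [np.float64(3.3), np.float64(54.0), np.float64(0.5), np.float64(-0.1), np.float64(-0.2), np.float64(0.0)] t 3.8 pos [517.6  -6.1  99. ] yaw [-89.9  -0.   81.3] F [-0.4  0.5 -0.5] M [0.02 0.02 0.02] op 0.632 j6 -1.56
```

```bash
python3 -m crank '[[3.3,30,0.5,0,-0.2,0],[3.3,54,0.5,0,-0.2,0],[3.3,54,0.5,0,-0.2,0],[3.3,54,0.5,0,-0.2,0]]' 0; python3 go.py 517.5 -2.7 36 81.5
```

```text
t: 4.2
eef_pos: [517.1, -1.7, 45.1]
tcp_rot: [-1.568, -0.0, 1.423]
ft_force: [-0.1, -0.5, -0.4]
opening: 0.628
row [np.float64(-0.9), np.float64(9.1), np.float64(-0.5), np.float64(-0.2), np.float64(0.0), np.float64(0.0)] t 4.2 pos [517.1  -1.7  45.1] yaw [-89.8  -0.   81.5] F [-0.1 -0.5 -0.4] M [ 0.07 -0.01  0.04] op 0.628 j6 -1.55
```

```bash
python3 -m crank '[[-0.9,5,-0.5,0,0,0],[-0.9,9,-0.5,0,0,0],[-0.9,9,-0.5,0,0,0],[-0.9,9,-0.5,0,0,0]]' 0; python3 go.py 517.5 -2.7 36 81.5
```

```text
t: 4.6
eef_pos: [517.6, -2.7, 36.3]
tcp_rot: [-1.568, -0.0, 1.423]
ft_force: [1.0, 0.1, -1.1]
opening: 0.627
row [np.float64(0.0), np.float64(0.3), np.float64(0.1), np.float64(-0.2), np.float64(0.0), np.float64(0.0)] t 4.6 pos [517.6  -2.7  36.3] yaw [-89.8  -0.   81.5] F [ 1.   0.1 -1.1] M [-0.01  0.04  0.  ] op 0.627 j6 -1.56
```

```bash
python3 -m crank '[[0,1.3,0,0,0,0],[0,1.3,0,0,0,0]]' 0; python3 -m crank '[[0,1.3,0,0,0,0],[0,1.3,0,0,0,0],[0,1.3,0,0,0,0],[0,1.3,0,0,0,0]]' 0.9; python3 go.py 517.5 -2.7 18 81.5
```

```text
t: 4.8
eef_pos: [517.7, -2.8, 35.1]
tcp_rot: [-1.568, -0.0, 1.423]
ft_force: [0.3, -0.9, -0.3]
opening: 0.627
t: 5.2
eef_pos: [517.7, -2.8, 33.8]
tcp_rot: [-1.568, -0.0, 1.423]
ft_force: [0.4, 0.5, 0.4]
opening: 0.883
row [np.float64(0.1), np.float64(15.8), np.float64(0.1), np.float64(-0.1), np.float64(0.0), np.float64(0.0)] t 5.2 pos [517.7  -2.8  33.8] yaw [-89.9  -0.   81.5] F [0.4 0.5 0.4] M [ 0.   -0.07 -0.01] op 0.883 j6 -1.56
```

```bash
python3 -m crank '[[0,15,0,0,0,0],[0,15,0,0,0,0],[0,15,0,0,0,0]]' 0.9; python3 -m crank '[[0,0,0,0,0,0],[0,0,0,0,0,0],[0,0,0,0,0,0]]' 0;python3 go.py 517.5 -2.7 18 81.5; python3 -m crank '[[0,0,0,0,0,0],[0,0,0,0,0,0],[0,0,0,0,0,0]]' 0;python3 go.py 517.5 -2.7 18 81.5; 
```

```text
t: 5.5
eef_pos: [517.5, -2.8, 18.9]
tcp_rot: [-1.568, -0.0, 1.423]
ft_force: [0.0, -0.2, 0.2]
opening: 0.898
t: 5.8
eef_pos: [517.7, -2.8, 19.2]
tcp_rot: [-1.568, -0.0, 1.423]
ft_force: [-0.3, 0.1, -0.2]
opening: 0.701
row [np.float64(0.0), np.float64(1.2), np.float64(0.2), np.float64(-0.2), np.float64(0.0), np.float64(0.0)] t 5.8 pos [517.7  -2.8  19.2] yaw [-89.8  -0.   81.5] F [-0.3  0.1 -0.2] M [-0.01 -0.02 -0.04] op 0.701 j6 -1.56
t: 6.1
eef_pos: [517.7, -2.6, 19.3]
tcp_rot: [-1.568, -0.0, 1.423]
ft_force: [-0.0, 4.1, 1.7]
opening: 0.627
row [np.float64(-0.1), np.float64(1.3), np.float64(0.2), np.float64(-0.1), np.float64(0.0), np.float64(0.0)] t 6.1 pos [517.7  -2.6  19.3] yaw [-89.9  -0.   81.5] F [-0.   4.1  1.7] M [ 0.58 -0.04 -0.04] op 0.627 j6 -1.56
```

```bash
python3 -m crank '[[0,0,0,0,0,0],[0,0,0,0,0,0],[0,-40,0,0,0,0],[0,-80,0,0,0,0]]' 1; python3 go.py 517.7 -2.5 80 -8.5
python3 -m crank '[[0,-20,0,0,90,0],[0,-20,0,0,90,0],[0,-20,0,0,90,0],[0,-20,0,0,90,0],[0,-20,0,0,90,0]]' 1
python3 go.py 517.7 -2.5 80 -8.5
python3 - <<'E'
from h import *
cap("d")
s=cv2.imread("pics/d_scene.png");t=cv2.imread("pics/d_top.png")
cv2.imwrite("pics/d1.png",np.hstack([cv2.resize(s[190:310,240:360],(400,400)),cv2.resize(t[120:240,290:410],(400,400))]))
E
```

```text
t: 6.5
eef_pos: [517.3, -2.7, 99.5]
tcp_rot: [-1.565, -0.0, 1.423]
ft_force: [0.6, 0.2, 0.5]
opening: 0.908
row [np.float64(0.3), np.float64(19.5), np.float64(-0.5), np.float64(-0.3), np.float64(90.0), np.float64(-0.2)] t 6.5 pos [517.3  -2.7  99.5] yaw [-89.7  -0.   81.5] F [0.6 0.2 0.5] M [0.02 0.02 0.01] op 0.908 j6 -1.56
t: 7.0
eef_pos: [517.3, -2.9, 119.5]
tcp_rot: [-1.568, 0.003, 0.667]
ft_force: [-0.4, -0.0, -0.5]
opening: 1.001
row [np.float64(0.7), np.float64(39.5), np.float64(-0.0), np.float64(-0.1), np.float64(46.7), np.float64(-0.2)] t 7.0 pos [517.3  -2.9 119.5] yaw [-89.9   0.2  38.2] F [-0.4 -0.  -0.5] M [-0.05  0.04 -0.02] op 1.001 j6 -0.8
```

View pics/d1.png

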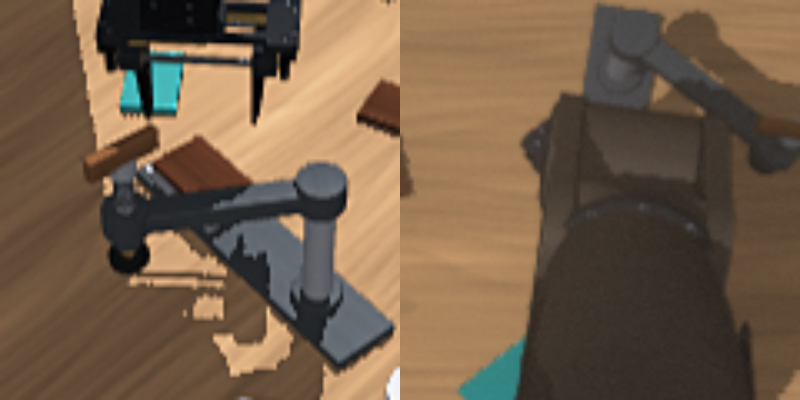

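```bash
python3 -m crank '[[0,0,0,0,46.7,0],[0,0,0,0,46.7,0],[0,0,0,0,46.7,0],[0,0,0,0,46.7,0],[0,0,0,0,46.7,0]]' 1
python3 -m crank '[[0,30,0,0,3.8,0],[0,60,0,0,3.8,0],[0,60,0,0,3.8,0]]' 1
python3 go.py 517.7 -2.5 44 -8.5
```

```text
t: 7.6
eef_pos: [517.2, -2.9, 119.4]
tcp_rot: [-1.571, 0.004, -0.078]
ft_force: [0.2, -1.0, 0.2]
opening: 1.001
t: 7.9
eef_pos: [515.4, -2.9, 56.8]
tcp_rot: [-1.571, 0.009, -0.14]
ft_force: [-0.4, 0.3, 0.4]
opening: 1.002
row [np.float64(2.4), np.float64(12.8), np.float64(0.7), np.float64(0.0), np.float64(0.5), np.float64(-0.5)] t 7.9 pos [515.4  -2.9  56.8] yaw [-90.    0.5  -8. ] F [-0.4  0.3  0.4] M [-0.12  0.07  0.01] op 1.002 j6 0.01
```

```bash
python3 -m crank '[[2.3,12.8,0.7,0,0.5,-0.5],[2.3,12.8,0.7,0,0.5,-0.5],[2.3,12.8,0.7,0,0.5,-0.5]]' 1
python3 go.py 517.5 -2.5 37 -8.5
```

```text
t: 8.2
eef_pos: [517.9, -2.5, 44.9]
tcp_rot: [-1.572, 0.0, -0.147]
ft_force: [1.0, -0.4, 0.3]
opening: 1.003
row [np.float64(-0.4), np.float64(7.9), np.float64(-0.0), np.float64(0.0), np.float64(0.1), np.float64(-0.0)] t 8.2 pos [517.9  -2.5  44.9] yaw [-90.    0.   -8.4] F [ 1.  -0.4  0.3] M [-0.08  0.06 -0.01] op 1.003 j6 0.02
```

```bash
python3 -m crank '[[-0.4,4,0,0,0.1,0],[-0.4,8,0,0,0.1,0],[-0.4,8,0,0,0.1,0]]' 1
python3 go.py 517.5 -2.5 37 -8.5
```

```text
t: 8.5
eef_pos: [517.4, -2.5, 36.9]
tcp_rot: [-1.572, 0.001, -0.148]
ft_force: [-0.2, 0.8, -0.6]
opening: 0.994
row [np.float64(0.1), np.float64(-0.1), np.float64(0.0), np.float64(0.0), np.float64(-0.0), np.float64(-0.0)] t 8.5 pos [517.4  -2.5  36.9] yaw [-90.    0.   -8.5] F [-0.2  0.8 -0.6] M [-0.1   0.08 -0.01] op 0.994 j6 0.02
```

```bash
python3 -m crank '[[0,4,0,0,0,0],[0,8,0,0,0,0],[0,8,0,0,0,0]]' 1;python3 -m crank '[[0,4,0,0,0,0],[0,8,0,0,0,0],[0,8,0,0,0,0]]' 1
python3 go.py 517.5 -2.5 20 -8.5;  python3 -m crank '[[0,0,0,0,0,0],[0,0,0,0,0,0],[0,0,0,0,0,0]]' 0;python3 go.py 517.5 -2.5 20 -8.5
```

```text
t: 8.8
eef_pos: [517.1, -2.5, 28.3]
tcp_rot: [-1.572, 0.001, -0.148]
ft_force: [0.2, -0.7, -0.6]
opening: 1.002
t: 9.1
eef_pos: [516.9, -2.5, 19.8]
tcp_rot: [-1.572, 0.002, -0.148]
ft_force: [0.2, -0.3, -0.0]
opening: 1.001
row [np.float64(0.6), np.float64(-0.2), np.float64(0.1), np.float64(0.0), np.float64(0.0), np.float64(-0.1)] t 9.1 pos [516.9  -2.5  19.8] yaw [-90.    0.1  -8.5] F [ 0.2 -0.3 -0. ] M [-0.07  0.1  -0.04] op 1.001 j6 0.02
t: 9.4
eef_pos: [516.9, -2.5, 19.6]
tcp_rot: [-1.572, 0.002, -0.148]
ft_force: [1.4, -0.3, -6.2]
opening: 0.947
row [np.float64(0.6), np.float64(-0.4), np.float64(0.1), np.float64(0.0), np.float64(0.0), np.float64(-0.1)] t 9.4 pos [516.9  -2.5  19.6] yaw [-90.    0.1  -8.5] F [ 1.4 -0.3 -6.2] M [-0.1  -0.14 -0.01] op 0.947 j6 0.02
```

The x squeeze reads 0.947, about 90 mm, with almost no side force. That puts the platen centre at (517.0,-2.5) with yaw -8.5 in robot coordinates, so slab 1 is flush. On to slab 2.

```bash
python3 -m crank '[[0,0,0,0,0,0],[0,0,0,0,0,0],[0,-40,0,0,0,0],[0,-80,0,0,0,0],[0,-100,0,0,0,0]]' 1; python3 go.py 589.3 228 110 104.5
```

```text
t: 9.9
eef_pos: [517.8, -2.5, 122.5]
tcp_rot: [-1.571, -0.001, -0.148]
ft_force: [1.7, -0.6, -0.7]
opening: 1.003
row [np.float64(36.6), np.float64(12.4), np.float64(238.5), np.float64(0.1), np.float64(-113.0), np.float64(-0.0)] t 9.9 pos [517.8  -2.5 122.5] yaw [-90.   -0.   -8.5] F [ 1.7 -0.6 -0.7] M [-0.12  0.07  0.01] op 1.003 j6 0.02
```

```bash
python3 -m crank '[[36.6,0,238.5,0,-113,0],[36.6,0,238.5,0,-113,0],[36.6,0,238.5,0,-113,0],[36.6,0,238.5,0,-113,0],[36.6,0,238.5,0,-113,0]]' 1; python3 go.py 589.3 228 110 104.5
```

```text
t: 10.4
eef_pos: [589.5, 230.6, 122.7]
tcp_rot: [-1.571, 0.001, 0.609]
ft_force: [0.5, -1.3, 0.0]
opening: 0.996
row [np.float64(-1.6), np.float64(12.7), np.float64(-2.0), np.float64(-0.0), np.float64(-69.6), np.float64(-0.1)] t 10.4 pos [589.5 230.6 122.7] yaw [-90.    0.1  34.9] F [ 0.5 -1.3  0. ] M [-0.08 -0.01  0.01] op 0.996 j6 -0.34
```

```bash
python3 -m crank '[[-1.6,0,-2,0,-69.6,0],[-1.6,0,-2,0,-69.6,0],[-1.6,0,-2,0,-69.6,0],[-1.6,0,-2,0,-69.6,0],[-1.6,0,-2,0,-69.6,0]]' 1;python3 -m crank '[[0,0,0,0,-26.7,0],[0,20,0,0,-26.7,0],[0,70,0,0,-26.7,0],[0,95,0,0,-26.7,0],[0,95,0,0,-26.7,0]]' 1; python3 go.py 589.3 228 5 104.5
```

```text
t: 10.9
eef_pos: [589.1, 228.1, 122.8]
tcp_rot: [-1.57, 0.002, 1.358]
ft_force: [0.0, -0.2, 1.0]
opening: 1.003
t: 11.4
eef_pos: [587.2, 227.4, 24.6]
tcp_rot: [-1.563, 0.001, 1.824]
ft_force: [-0.5, -0.7, 0.2]
opening: 1.0
row [np.float64(0.1), np.float64(19.6), np.float64(-2.4), np.float64(-0.4), np.float64(0.0), np.float64(-0.1)] t 11.4 pos [587.2 227.4  24.6] yaw [-8.960e+01  1.000e-01  1.045e+02] F [-0.5 -0.7  0.2] M [0.06 0.11 0.02] op 1.0 j6 -1.56
```

```bash
python3 -m crank '[[0,10,-2.2,-0.4,0,0],[0,19.6,-2.2,-0.4,0,0],[0,19.6,-2.2,-0.4,0,0]]' 1; python3 go.py 589.3 228 5 104.5;python3 -m crank '[[0,0,0,0,0,0],[0,0,0,0,0,0],[0,0,0,0,0,0],[0,0,0,0,0,0],[0,0,0,0,0,0]]' 0; python3 go.py 517 -2.5 100 81.5
```

```text
t: 11.7
eef_pos: [589.0, 227.9, 4.7]
tcp_rot: [-1.57, 0.001, 1.824]
ft_force: [-0.5, 0.1, 0.3]
opening: 1.0
row [np.float64(0.1), np.float64(-0.3), np.float64(-0.3), np.float64(-0.0), np.float64(-0.0), np.float64(-0.1)] t 11.7 pos [589.  227.9   4.7] yaw [-9.000e+01  1.000e-01  1.045e+02] F [-0.5  0.1  0.3] M [ 0.03 -0.03  0.03] op 1.0 j6 -1.56
t: 12.2
eef_pos: [589.1, 227.9, 4.9]
tcp_rot: [-1.57, 0.001, 1.824]
ft_force: [-0.6, 0.9, -0.1]
opening: 0.634
row [np.float64(-205.2), np.float64(-94.8), np.float64(127.5), np.float64(-0.0), np.float64(23.0), np.float64(-0.1)] t 12.2 pos [589.1 227.9   4.9] yaw [-9.000e+01  1.000e-01  1.045e+02] F [-0.6  0.9 -0.1] M [0.17 0.01 0.01] op 0.634 j6 -1.56
```

```bash
python3 -m crank '[[0,-50,0,0,0,0],[0,-95,0,0,0,0],[-100,-95,60,0,10,0],[-100,-95,60,0,10,0],[-100,-95,60,0,10,0]]' 0; python3 go.py 517 -2.5 70 81.5
```

```text
t: 12.7
eef_pos: [554.6, 113.3, 100.5]
tcp_rot: [-1.57, 0.001, 1.646]
ft_force: [-0.1, 0.0, -0.1]
opening: 0.625
row [np.float64(-112.6), np.float64(30.7), np.float64(46.2), np.float64(-0.0), np.float64(12.8), np.float64(-0.1)] t 12.7 pos [554.6 113.3 100.5] yaw [-89.9   0.1  94.3] F [-0.1  0.  -0.1] M [ 0.05  0.04 -0.03] op 0.625 j6 -1.56
```

```bash
python3 -m crank '[[-112.6,10,46.2,0,12.8,0],[-112.6,10,46.2,0,12.8,0],[-112.6,10,46.2,0,12.8,0],[-112.6,30,46.2,0,12.8,0],[-112.6,30,46.2,0,12.8,0]]' 0; python3 go.py 517 -2.5 47 81.5
```

```text
t: 13.2
eef_pos: [516.3, -3.1, 69.4]
tcp_rot: [-1.568, 0.002, 1.422]
ft_force: [0.5, 0.3, -0.7]
opening: 0.629
row [np.float64(0.7), np.float64(22.4), np.float64(-0.7), np.float64(-0.2), np.float64(-0.0), np.float64(-0.1)] t 13.2 pos [516.3  -3.1  69.4] yaw [-89.8   0.1  81.5] F [ 0.5  0.3 -0.7] M [ 0.02 -0.05  0.  ] op 0.629 j6 -1.55
```

```bash
python3 -m crank '[[0.7,12,-0.5,0,0,0],[0.7,22.4,-0.5,0,0,0],[0.7,22.4,-0.5,0,0,0]]' 0; python3 go.py 517 -2.5 45.5 81.5; python3 -m crank '[[0,1.5,0,0,0,0],[0,1.5,0,0,0,0]]' 0;  python3 go.py 517 -2.5 45 81.5
```

```text
t: 13.5
eef_pos: [516.5, -1.9, 45.7]
tcp_rot: [-1.566, 0.002, 1.423]
ft_force: [0.4, 0.8, 0.5]
opening: 0.625
row [np.float64(-0.6), np.float64(0.2), np.float64(-0.6), np.float64(-0.3), np.float64(0.0), np.float64(-0.1)] t 13.5 pos [516.5  -1.9  45.7] yaw [-89.7   0.1  81.5] F [0.4 0.8 0.5] M [0.02 0.03 0.04] op 0.625 j6 -1.55
t: 13.7
eef_pos: [516.7, -1.6, 44.6]
tcp_rot: [-1.566, 0.002, 1.424]
ft_force: [-0.5, -0.9, 1.9]
opening: 0.625
row [np.float64(-0.8), np.float64(-0.4), np.float64(-0.4), np.float64(-0.2), np.float64(0.1), np.float64(-0.1)] t 13.7 pos [516.7  -1.6  44.6] yaw [-89.8   0.1  81.6] F [-0.5 -0.9  1.9] M [-0.09  0.06  0.05] op 0.625 j6 -1.55
```

```bash
python3 -m crank '[[0,0,0,0,0,0],[0,0,0,0,0,0],[0,0,0,0,0,0]]' 0.9; python3 -m crank '[[-0.8,12,-0.4,-0.2,0,0],[-0.8,17,-0.4,-0.2,0,0],[-0.8,17,-0.4,-0.2,0,0]]' 0.9; python3 go.py 517 -2.5 28 81.5;python3 -m crank '[[0,0,0,0,0,0],[0,0,0,0,0,0],[0,0,0,0,0,0],[0,0,0,0,0,0],[0,0,0,0,0,0]]' 0;  python3 go.py 517 -2.5 28 81.5
```

```text
t: 14.0
eef_pos: [516.8, -1.5, 44.7]
tcp_rot: [-1.567, 0.002, 1.424]
ft_force: [0.0, -0.5, 0.5]
opening: 0.823
t: 14.3
eef_pos: [516.6, -2.3, 27.2]
tcp_rot: [-1.569, 0.002, 1.424]
ft_force: [0.1, -0.5, 0.9]
opening: 0.901
row [np.float64(-0.1), np.float64(-0.8), np.float64(-0.4), np.float64(-0.1), np.float64(0.1), np.float64(-0.1)] t 14.3 pos [516.6  -2.3  27.2] yaw [-89.9   0.1  81.6] F [ 0.1 -0.5  0.9] M [ 0.01 -0.02 -0.  ] op 0.901 j6 -1.55
t: 14.8
eef_pos: [516.7, -2.4, 27.4]
tcp_rot: [-1.569, 0.002, 1.424]
ft_force: [-0.3, -1.2, 2.1]
opening: 0.628
row [np.float64(-0.1), np.float64(-0.6), np.float64(-0.3), np.float64(-0.1), np.float64(0.1), np.float64(-0.1)] t 14.8 pos [516.7  -2.4  27.4] yaw [-89.9   0.1  81.6] F [-0.3 -1.2  2.1] M [-0.22  0.12  0.01] op 0.628 j6 -1.55
```

Slab 2 is aligned in y. Next is slab 3 at (558, 366), yaw 102.5.

```bash
python3 -m crank '[[0,0,0,0,0,0],[0,0,0,0,0,0],[0,-50,0,0,0,0],[0,-90,0,0,0,0],[0,-90,0,0,0,0]]' 1; python3 go.py 558 366 110 102.5
```

```text
t: 15.3
eef_pos: [518.8, -2.4, 121.7]
tcp_rot: [-1.576, 0.002, 1.424]
ft_force: [0.6, 0.2, -0.7]
opening: 0.973
row [np.float64(370.2), np.float64(11.0), np.float64(15.2), np.float64(0.3), np.float64(-20.9), np.float64(-0.1)] t 15.3 pos [518.8  -2.4 121.7] yaw [-90.3   0.1  81.6] F [ 0.6  0.2 -0.7] M [ 0.03 -0.06  0.  ] op 0.973 j6 -1.55
```

```bash
python3 -m crank '[[370,0,15.2,0.3,-20.9,0],[370,0,15.2,0.3,-20.9,0],[370,0,15.2,0.3,-20.9,0],[370,0,15.2,0.3,-20.9,0],[370,0,15.2,0.3,-20.9,0]]' 1; python3 go.py 558 366 110 102.5;
python3 - <<'E'
from m import *
cap("e")
t=cv2.imread("pics/e_top.png");s=cv2.imread("pics/e_scene.png")
cv2.imwrite("pics/e1.png",np.hstack([cv2.resize(s[200:280,250:330],(400,400)),cv2.resize(t[140:230,300:390],(400,400))]))
hsv=cv2.cvtColor(t,cv2.COLOR_BGR2HSV)
print(rect("top",(hsv[...,2]<110)&(hsv[...,1]>80)&(hsv[...,0]<20),50,(348,188)))
E
```

```text
t: 15.8
eef_pos: [544.2, 248.3, 119.3]
tcp_rot: [-1.569, 0.002, 1.789]
ft_force: [0.3, -1.6, 0.7]
opening: 1.002
row [np.float64(112.0), np.float64(8.9), np.float64(-38.9), np.float64(-0.1), np.float64(-0.0), np.float64(-0.1)] t 15.8 pos [544.2 248.3 119.3] yaw [-8.990e+01  1.000e-01  1.025e+02] F [ 0.3 -1.6  0.7] M [ 0.05 -0.02 -0.  ] op 1.002 j6 -1.47
{'box': (303.3, 13.7), 'mean': array([363.7, -48. ]), 'size': (698.4, 300.6), 'a': -33.9, 'pca': np.float64(-27.1), 'px': 8602, 'mom': array([576.9, 208.1])}
```

View pics/e1.png

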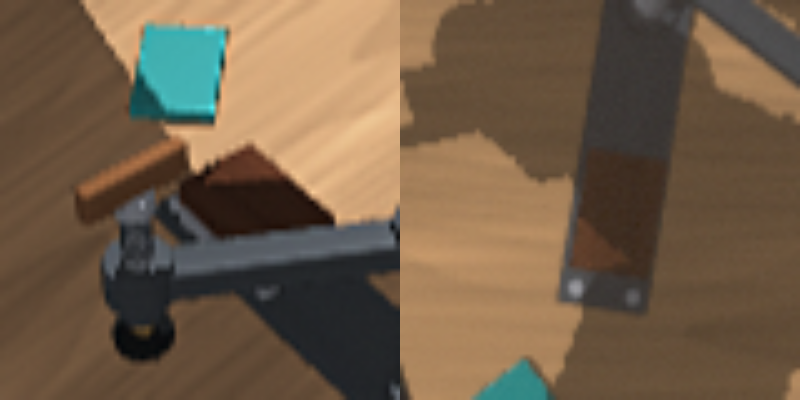

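The stack looks square in the top crop, so I'll continue to slab 3.

```bash
python3 -m crank '[[112,8,-38.9,0,0,0],[112,8,-38.9,0,0,0],[112,8,-38.9,0,0,0],[112,50,-38.9,0,0,0],[112,90,-38.9,0,0,0]]' 1; python3 go.py 558 366 5 102.5
```

```text
t: 16.4
eef_pos: [557.5, 369.3, 27.7]
tcp_rot: [-1.572, 0.001, 1.794]
ft_force: [0.7, 0.0, -0.5]
opening: 1.002
row [np.float64(-3.3), np.float64(22.7), np.float64(0.3), np.float64(0.1), np.float64(0.3), np.float64(-0.1)] t 16.4 pos [557.5 369.3  27.7] yaw [-9.010e+01  1.000e-01  1.028e+02] F [ 0.7  0.  -0.5] M [0.06 0.04 0.01] op 1.002 j6 -1.31
```

```bash
python3 -m crank '[[-3.3,6,0.3,0,0.3,0],[-3.3,22.7,0.3,0,0.3,0],[-3.3,22.7,0.3,0,0.3,0]]' 1; python3 go.py 558 366 5 102.5;python3 -m crank '[[0,0,0,0,0,0],[0,0,0,0,0,0],[0,0,0,0,0,0],[0,0,0,0,0,0],[0,0,0,0,0,0]]' 0; python3 -m crank '[[0,-50,0,0,0,0],[0,-95,0,0,0,0],[0,-100,0,0,0,0]]' 0; python3 go.py 517 -2.5 105 81.5
```

```text
t: 16.7
eef_pos: [557.9, 365.2, 4.1]
tcp_rot: [-1.571, 0.002, 1.788]
ft_force: [0.3, 0.6, -0.3]
opening: 1.004
row [np.float64(0.7), np.float64(-0.9), np.float64(-0.3), np.float64(-0.0), np.float64(-0.0), np.float64(-0.1)] t 16.7 pos [557.9 365.2   4.1] yaw [-9.000e+01  1.000e-01  1.025e+02] F [ 0.3  0.6 -0.3] M [ 0.06 -0.    0.02] op 1.004 j6 -1.31
t: 17.2
eef_pos: [558.0, 365.4, 4.6]
tcp_rot: [-1.571, 0.002, 1.789]
ft_force: [-0.6, 1.0, 0.5]
opening: 0.634
t: 17.5
eef_pos: [559.9, 366.7, 110.3]
tcp_rot: [-1.579, -0.001, 1.789]
ft_force: [0.4, -0.9, -0.5]
opening: 0.629
row [np.float64(-351.2), np.float64(4.1), np.float64(121.7), np.float64(0.5), np.float64(21.0), np.float64(0.1)] t 17.5 pos [559.9 366.7 110.3] yaw [-90.5  -0.  102.5] F [ 0.4 -0.9 -0.5] M [ 0.05  0.04 -0.04] op 0.629 j6 -1.31
```

```bash
python3 -m crank '[[-351,4,121.7,0.5,21,0],[-351,4,121.7,0.5,21,0],[-351,4,121.7,0.5,21,0],[-351,4,121.7,0.5,21,0],[-351,4,121.7,0.5,21,0]]' 0; python3 go.py 517 -2.5 85 81.5
```

```text
t: 18.0
eef_pos: [529.5, 115.3, 104.6]
tcp_rot: [-1.57, -0.002, 1.422]
ft_force: [2.1, -0.4, -0.7]
opening: 0.625
row [np.float64(-118.4), np.float64(19.4), np.float64(-5.1), np.float64(-0.1), np.float64(-0.0), np.float64(0.1)] t 18.0 pos [529.5 115.3 104.6] yaw [-89.9  -0.1  81.5] F [ 2.1 -0.4 -0.7] M [-0.04 -0.06 -0.05] op 0.625 j6 -1.33
```

```bash
python3 -m crank '[[-118.4,5,-5.1,0,0,0],[-118.4,5,-5.1,0,0,0],[-118.4,19,-5.1,0,0,0],[-118.4,19,-5.1,0,0,0],[-118.4,19,-5.1,0,0,0]]' 0; python3 go.py 517 -2.5 57 81.5
```

```text
t: 18.5
eef_pos: [516.9, -2.5, 85.1]
tcp_rot: [-1.569, -0.002, 1.421]
ft_force: [-1.8, 0.3, -0.3]
opening: 0.627
row [np.float64(-0.0), np.float64(28.1), np.float64(-0.2), np.float64(-0.1), np.float64(-0.1), np.float64(0.1)] t 18.5 pos [516.9  -2.5  85.1] yaw [-89.9  -0.1  81.4] F [-1.8  0.3 -0.3] M [-0.   -0.03 -0.01] op 0.627 j6 -1.56
```

```bash
python3 -m crank '[[0,15,0,0,0,0],[0,28,0,0,0,0],[0,28,0,0,0,0]]' 0;python3 go.py 517 -2.5 55 81.5;
```

```text
t: 18.8
eef_pos: [516.4, -1.0, 56.2]
tcp_rot: [-1.567, -0.002, 1.423]
ft_force: [-0.3, -1.1, -0.6]
opening: 0.623
row [np.float64(-1.4), np.float64(1.2), np.float64(-0.8), np.float64(-0.2), np.float64(0.0), np.float64(0.1)] t 18.8 pos [516.4  -1.   56.2] yaw [-89.8  -0.1  81.5] F [-0.3 -1.1 -0.6] M [ 0.01 -0.03  0.01] op 0.623 j6 -1.56
```

```bash
python3 -m crank '[[-1.4,0,-0.7,-0.2,0,0],[-1.4,1.2,-0.7,-0.2,0,0],[-1.4,1.5,-0.7,-0.2,0,0]]' 0;python3 go.py 517 -2.5 54.8 81.5; python3 -m crank '[[0,0,0,0,0,0],[0,0,0,0,0,0],[0,0,0,0,0,0]]' 0.9; python3 -m crank '[[0,10,0,0,0,0],[0,22,0,0,0,0],[0,22,0,0,0,0]]' 0.9;python3 go.py 517 -2.5 32 81.5; python3 -m crank '[[0,0,0,0,0,0],[0,0,0,0,0,0],[0,0,0,0,0,0],[0,0,0,0,0,0],[0,0,0,0,0,0]]' 0;  python3 go.py 517 -2.5 28 81.5
```

```text
t: 19.1
eef_pos: [517.1, -2.2, 55.2]
tcp_rot: [-1.571, -0.002, 1.423]
ft_force: [-0.7, -0.7, -0.6]
opening: 0.628
row [np.float64(-0.3), np.float64(0.4), np.float64(0.1), np.float64(0.0), np.float64(0.1), np.float64(0.1)] t 19.1 pos [517.1  -2.2  55.2] yaw [-90.   -0.1  81.6] F [-0.7 -0.7 -0.6] M [ 0.01 -0.03  0.01] op 0.628 j6 -1.56
t: 19.4
eef_pos: [517.2, -2.2, 55.4]
tcp_rot: [-1.572, -0.002, 1.423]
ft_force: [-0.5, 0.7, 0.1]
opening: 0.821
t: 19.7
eef_pos: [516.4, -2.1, 31.6]
tcp_rot: [-1.569, -0.002, 1.423]
ft_force: [-0.4, -1.1, 0.8]
opening: 0.9
row [np.float64(-0.3), np.float64(-0.4), np.float64(-0.7), np.float64(-0.1), np.float64(0.1), np.float64(0.1)] t 19.7 pos [516.4  -2.1  31.6] yaw [-89.9  -0.1  81.6] F [-0.4 -1.1  0.8] M [ 0.02 -0.02 -0.02] op 0.9 j6 -1.56
t: 20.2
eef_pos: [516.5, -2.1, 31.8]
tcp_rot: [-1.569, -0.002, 1.423]
ft_force: [-0.2, -0.1, -0.2]
opening: 0.63
row [np.float64(-0.3), np.float64(3.7), np.float64(-0.6), np.float64(-0.1), np.float64(0.0), np.float64(0.1)] t 20.2 pos [516.5  -2.1  31.8] yaw [-89.9  -0.1  81.5] F [-0.2 -0.1 -0.2] M [-0.02  0.06 -0.01] op 0.63 j6 -1.56
```

```bash
python3 -m crank '[[0,0,0,0,0,0],[0,0,0,0,0,0],[0,-50,0,0,0,0],[0,-90,0,0,0,0],[0,-90,0,0,0,0]]' 1; python3 go.py 412.7 399 120 89.5
```

```text
t: 20.7
eef_pos: [518.5, -2.5, 126.1]
tcp_rot: [-1.577, -0.002, 1.423]
ft_force: [0.9, 0.4, -0.4]
opening: 0.974
row [np.float64(381.6), np.float64(6.0), np.float64(163.7), np.float64(0.3), np.float64(-7.9), np.float64(0.1)] t 20.7 pos [518.5  -2.5 126.1] yaw [-90.3  -0.1  81.6] F [ 0.9  0.4 -0.4] M [ 0.01 -0.02 -0.04] op 0.974 j6 -1.56
```

```bash
python3 -m crank '[[381.6,6,163.7,0.3,-7.9,0],[381.6,6,163.7,0.3,-7.9,0],[381.6,6,163.7,0.3,-7.9,0],[381.6,6,163.7,0.3,-7.9,0],[381.6,6,163.7,0.3,-7.9,0]]' 1; python3 go.py 412.7 399 120 89.5
python3 - <<'E'
from m import *
cap("f")
t=cv2.imread("pics/f_top.png");s=cv2.imread("pics/f_scene.png")
cv2.imwrite("pics/f1.png",np.hstack([cv2.resize(s[140:300,250:410],(400,400)),cv2.resize(t[140:260,280:400],(400,400))]))
E
```

```text
t: 21.2
eef_pos: [452.9, 241.4, 120.3]
tcp_rot: [-1.571, -0.002, 1.561]
ft_force: [1.4, -0.3, 0.3]
opening: 1.0
row [np.float64(157.2), np.float64(0.5), np.float64(41.7), np.float64(0.0), np.float64(-0.1), np.float64(0.1)] t 21.2 pos [452.9 241.4 120.3] yaw [-90.   -0.1  89.4] F [ 1.4 -0.3  0.3] M [ 0.01 -0.05  0.01] op 1.0 j6 -1.2
```

View pics/f1.png

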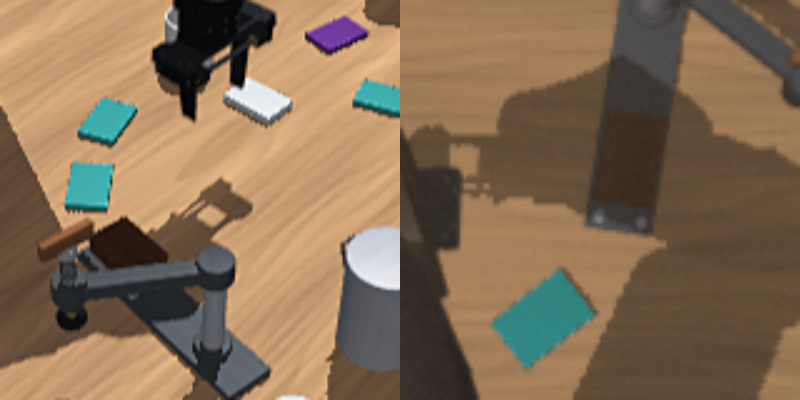

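The three slabs are stacked neatly and the caul is still in place. Continuing to the caul.

```bash
python3 -m crank '[[157,0,41.7,0,0,0],[157,0,41.7,0,0,0],[157,0,41.7,0,0,0],[157,30,41.7,0,0,0],[157,80,41.7,0,0,0]]' 1; python3 go.py 412.7 399 7 89.5
```

```text
t: 21.8
eef_pos: [411.5, 404.4, 41.4]
tcp_rot: [-1.576, -0.006, 1.57]
ft_force: [1.1, 0.5, -0.9]
opening: 1.0
row [np.float64(-5.6), np.float64(34.4), np.float64(-1.0), np.float64(0.3), np.float64(0.4), np.float64(0.3)] t 21.8 pos [411.5 404.4  41.4] yaw [-90.3  -0.3  89.9] F [ 1.1  0.5 -0.9] M [-0.01 -0.02 -0.03] op 1.0 j6 -0.91
```

```bash
python3 -m crank '[[-5.6,5,-1,0.3,0.4,0.3],[-5.6,34,-1,0.3,0.4,0.3],[-5.6,34,-1,0.3,0.4,0.3],[-5.6,34,-1,0.3,0.4,0.3]]' 1; python3 go.py 412.7 399 7 89.5;python3 -m crank '[[0,0,0,0,0,0],[0,0,0,0,0,0],[0,0,0,0,0,0],[0,0,0,0,0,0],[0,0,0,0,0,0]]' 0; python3 go.py 412.7 399 7 89.5; python3 -m crank '[[0,-50,0,0,0,0],[0,-100,0,0,0,0],[0,-110,0,0,0,0]]' 0; python3 go.py 517 -2.5 115 81.5
```

```text
t: 22.2
eef_pos: [413.4, 398.4, 8.6]
tcp_rot: [-1.571, -0.001, 1.561]
ft_force: [0.1, 0.2, -0.2]
opening: 0.999
row [np.float64(0.5), np.float64(1.6), np.float64(0.7), np.float64(-0.0), np.float64(-0.0), np.float64(0.0)] t 22.2 pos [413.4 398.4   8.6] yaw [-90.   -0.   89.5] F [ 0.1  0.2 -0.2] M [-0.02  0.04  0.01] op 0.999 j6 -0.91
t: 22.7
eef_pos: [413.3, 398.5, 8.9]
tcp_rot: [-1.571, -0.001, 1.562]
ft_force: [-0.2, -0.8, -0.3]
opening: 0.635
row [np.float64(0.5), np.float64(1.9), np.float64(0.6), np.float64(0.0), np.float64(-0.0), np.float64(0.0)] t 22.7 pos [413.3 398.5   8.9] yaw [-90.   -0.   89.5] F [-0.2 -0.8 -0.3] M [ 0.08  0.02 -0.04] op 0.635 j6 -0.91
t: 23.0
eef_pos: [414.6, 399.6, 123.5]
tcp_rot: [-1.576, -0.005, 1.562]
ft_force: [0.3, -0.0, -3.0]
opening: 0.629
row [np.float64(-401.2), np.float64(7.1), np.float64(-105.9), np.float64(0.3), np.float64(8.0), np.float64(0.3)] t 23.0 pos [414.6 399.6 123.5] yaw [-90.3  -0.3  89.5] F [ 0.3 -0.  -3. ] M [ 0.02 -0.04 -0.  ] op 0.629 j6 -0.91
```

```bash
python3 -m crank '[[-250,4,-66,0.3,8,0.3],[-250,4,-66,0.3,8,0.3],[-250,4,-66,0.3,8,0.3],[-250,4,-66,0.3,8,0.3],[-250,4,-66,0.3,8,0.3]]' 0; python3 go.py 517.5 -2.5 110 81.5
```

```text
t: 23.5
eef_pos: [476.2, 154.6, 117.9]
tcp_rot: [-1.57, 0.0, 1.423]
ft_force: [0.1, 0.2, -2.8]
opening: 0.622
row [np.float64(-149.3), np.float64(7.9), np.float64(-64.1), np.float64(-0.1), np.float64(0.0), np.float64(-0.0)] t 23.5 pos [476.2 154.6 117.9] yaw [-89.9   0.   81.5] F [ 0.1  0.2 -2.8] M [ 0.01 -0.03 -0.01] op 0.622 j6 -1.24
```

```bash
python3 -m crank '[[-149.3,0,-64.1,0,0,0],[-149.3,0,-64.1,0,0,0],[-149.3,0,-64.1,0,0,0],[-149.3,8,-64.1,0,0,0],[-149.3,28,-64.1,0,0,0]]' 0; python3 -m crank '[[0,0,0,0,0,0],[0,0,0,0,0,0]]' 0; python3 go.py 517.5 -2.5 71 81.5
```

```text
t: 24.0
eef_pos: [518.3, -4.7, 89.8]
tcp_rot: [-1.572, 0.0, 1.419]
ft_force: [0.2, 0.6, -3.6]
opening: 0.625
t: 24.2
eef_pos: [517.9, -4.3, 89.4]
tcp_rot: [-1.57, 0.0, 1.42]
ft_force: [0.8, 0.8, -2.5]
opening: 0.624
row [np.float64(1.8), np.float64(18.4), np.float64(0.6), np.float64(-0.1), np.float64(-0.2), np.float64(-0.0)] t 24.2 pos [517.9  -4.3  89.4] yaw [-89.9   0.   81.3] F [ 0.8  0.8 -2.5] M [ 0.03 -0.06 -0.02] op 0.624 j6 -1.55
```

```bash
python3 -m crank '[[1.8,10,0.6,0,-0.2,0],[1.8,18,0.6,0,-0.2,0],[1.8,18,0.6,0,-0.2,0]]' 0; python3 go.py 517.5 -2.5 69.3 81.5
```

```text
t: 24.5
eef_pos: [517.0, -1.9, 70.4]
tcp_rot: [-1.568, 0.0, 1.424]
ft_force: [-0.1, -0.9, -2.1]
opening: 0.627
row [np.float64(-0.5), np.float64(1.1), np.float64(-0.6), np.float64(-0.1), np.float64(0.1), np.float64(-0.0)] t 24.5 pos [517.   -1.9  70.4] yaw [-89.9   0.   81.6] F [-0.1 -0.9 -2.1] M [0.01 0.02 0.  ] op 0.627 j6 -1.55
```

```bash
python3 -m crank '[[-0.5,1.3,-0.6,0,0,0],[-0.5,1.8,-0.6,0,0,0],[-0.5,1.8,-0.6,0,0,0]]' 0; python3 go.py 517.5 -2.5 69.3 81.5;python3 -m crank '[[0,0,0,0,0,0],[0,0,0,0,0,0],[0,0,0,0,0,0]]' 0.9;python3 go.py 517 -2.5 45 81.5
```

```text
t: 24.8
eef_pos: [517.6, -2.3, 68.9]
tcp_rot: [-1.569, 0.0, 1.424]
ft_force: [-0.9, 1.8, -0.6]
opening: 0.626
row [np.float64(-0.2), np.float64(-0.4), np.float64(0.1), np.float64(-0.1), np.float64(0.1), np.float64(-0.0)] t 24.8 pos [517.6  -2.3  68.9] yaw [-89.9   0.   81.6] F [-0.9  1.8 -0.6] M [0.34 0.1  0.04] op 0.626 j6 -1.56
t: 25.1
eef_pos: [517.8, -2.4, 69.0]
tcp_rot: [-1.569, 0.0, 1.424]
ft_force: [-0.2, 0.1, 0.6]
opening: 0.822
row [np.float64(-0.2), np.float64(24.0), np.float64(0.7), np.float64(-0.1), np.float64(0.1), np.float64(-0.0)] t 25.1 pos [517.8  -2.4  69. ] yaw [-89.9   0.   81.6] F [-0.2  0.1  0.6] M [-0.02  0.04  0.03] op 0.822 j6 -1.56
```

Caul placed. I'll squeeze in y low down, with the platen in the jaws, then higher up.

```bash
python3 -m crank '[[-0.2,24,0.7,0,0,0],[-0.2,45,0.7,0,0,0],[-0.2,45,0.7,0,0,0]]' 0.9; python3 -m crank '[[0,0,0,0,0,0],[0,0,0,0,0,0],[0,0,0,0,0,0],[0,0,0,0,0,0],[0,0,0,0,0,0]]' 0;  python3 go.py 517 -2.5 24 81.5; python3 -m crank '[[0,0,0,0,0,0],[0,0,0,0,0,0],[0,-22,0,0,0,0],[0,-22,0,0,0,0]]' 0.8;python3 go.py 517 -2.5 46 81.5;
```

```text
t: 25.4
eef_pos: [516.0, -2.5, 22.3]
tcp_rot: [-1.566, 0.0, 1.424]
ft_force: [0.2, 1.5, -0.1]
opening: 0.899
t: 25.9
eef_pos: [516.3, -2.4, 23.0]
tcp_rot: [-1.567, 0.0, 1.424]
ft_force: [-0.3, 2.7, 6.6]
opening: 0.632
row [np.float64(-0.0), np.float64(-1.0), np.float64(-0.7), np.float64(-0.2), np.float64(0.1), np.float64(-0.0)] t 25.9 pos [516.3  -2.4  23. ] yaw [-89.8   0.   81.6] F [-0.3  2.7  6.6] M [0.57 0.05 0.01] op 0.632 j6 -1.56
t: 26.3
eef_pos: [517.2, -2.5, 46.4]
tcp_rot: [-1.569, 0.0, 1.424]
ft_force: [-0.0, 0.8, -1.0]
opening: 0.802
row [np.float64(0.0), np.float64(0.4), np.float64(0.2), np.float64(-0.1), np.float64(0.1), np.float64(-0.0)] t 26.3 pos [517.2  -2.5  46.4] yaw [-89.9   0.   81.6] F [-0.   0.8 -1. ] M [0.03 0.01 0.03] op 0.802 j6 -1.56
```

```bash
python3 -m crank '[[0,0,0,0,0,0],[0,0,0,0,0,0],[0,0,0,0,0,0],[0,0,0,0,0,0]]' 0;  python3 go.py 517 -2.5 46 81.5; python3 -m crank '[[0,0,0,0,0,0],[0,0,0,0,0,0],[0,-40,0,0,0,0],[0,-80,0,0,0,0],[0,-80,0,0,0,0]]' 1;python3 go.py 517 -2.5 120 -8.5;
```

```text
t: 26.7
eef_pos: [517.0, -2.5, 45.9]
tcp_rot: [-1.569, 0.0, 1.424]
ft_force: [0.7, 0.2, -3.1]
opening: 0.632
row [np.float64(0.0), np.float64(-0.1), np.float64(-0.0), np.float64(-0.1), np.float64(0.1), np.float64(-0.0)] t 26.7 pos [517.   -2.5  45.9] yaw [-89.9   0.   81.6] F [ 0.7  0.2 -3.1] M [ 0.01 -0.07 -0.01] op 0.632 j6 -1.56
t: 27.2
eef_pos: [519.1, -2.7, 130.0]
tcp_rot: [-1.576, 0.0, 1.424]
ft_force: [0.2, -0.3, -0.8]
opening: 0.976
row [np.float64(-0.1), np.float64(10.0), np.float64(2.1), np.float64(0.2), np.float64(90.1), np.float64(0.2)] t 27.2 pos [519.1  -2.7 130. ] yaw [-90.3   0.   81.6] F [ 0.2 -0.3 -0.8] M [-0.   -0.03  0.03] op 0.976 j6 -1.56
```

```bash
python3 -m crank '[[0,0,2,0,90,0],[0,0,2,0,90,0],[0,0,2,0,90,0],[0,0,2,0,90,0],[0,0,2,0,90,0]]' 1;python3 -m crank '[[0,0,0,0,47,0],[0,0,0,0,47,0],[0,0,0,0,47,0],[0,0,0,0,47,0],[0,0,0,0,47,0]]' 1;python3 go.py 517 -2.5 80 -8.5;
```

```text
t: 27.7
eef_pos: [516.8, -2.4, 129.4]
tcp_rot: [-1.57, -0.001, 0.668]
ft_force: [0.3, 1.2, -0.3]
opening: 1.0
t: 28.2
eef_pos: [516.6, -2.4, 128.7]
tcp_rot: [-1.57, 0.0, -0.082]
ft_force: [0.3, 0.1, -0.1]
opening: 1.002
row [np.float64(0.4), np.float64(48.7), np.float64(-0.2), np.float64(-0.1), np.float64(3.8), np.float64(-0.0)] t 28.2 pos [516.6  -2.4 128.7] yaw [-89.9   0.   -4.7] F [ 0.3  0.1 -0.1] M [-0.07  0.05 -0.04] op 1.002 j6 -0.05
```

```bash
python3 -m crank '[[0.4,25,0,0,3.8,0],[0.4,48,0,0,3.8,0],[0.4,48,0,0,3.8,0],[0.4,48,0,0,3.8,0]]' 1;python3 go.py 517 -2.5 79 -8.5;
```

```text
t: 28.6
eef_pos: [516.9, -2.3, 80.5]
tcp_rot: [-1.57, 0.001, -0.148]
ft_force: [0.1, -0.4, -1.3]
opening: 1.003
row [np.float64(0.2), np.float64(1.5), np.float64(-0.2), np.float64(-0.1), np.float64(-0.0), np.float64(-0.1)] t 28.6 pos [516.9  -2.3  80.5] yaw [-89.9   0.1  -8.5] F [ 0.1 -0.4 -1.3] M [-0.12  0.02  0.02] op 1.003 j6 0.01
```

```bash
python3 -m crank '[[0.2,4,-0.2,0,0,0],[0.2,8,-0.2,0,0,0],[0.2,10,-0.2,0,0,0]]' 1;python3 go.py 517 -2.5 63 -8.5;
python3 - <<'E'
from h import *
cap("g")
t=cv2.imread("pics/g_top.png");s=cv2.imread("pics/g_scene.png")
cv2.imwrite("pics/g1.png",np.hstack([cv2.resize(s[200:300,250:350],(600,600))]))
E
```

```text
t: 28.9
eef_pos: [517.1, -2.5, 70.7]
tcp_rot: [-1.57, 0.001, -0.148]
ft_force: [0.4, 0.1, -0.4]
opening: 0.999
row [np.float64(-0.1), np.float64(7.7), np.float64(0.0), np.float64(-0.1), np.float64(-0.0), np.float64(-0.0)] t 28.9 pos [517.1  -2.5  70.7] yaw [-89.9   0.   -8.5] F [ 0.4  0.1 -0.4] M [-0.07  0.08  0.03] op 0.999 j6 0.01
```

View pics/g1.png

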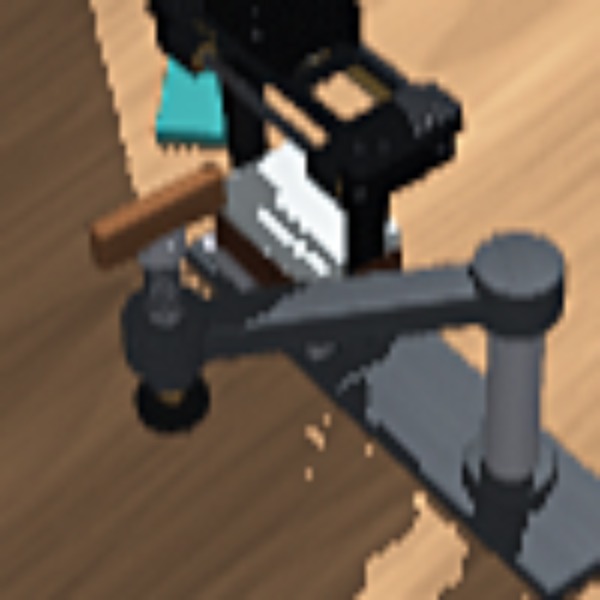

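The fingers straddle the caul's ends with no contact. I'll squeeze at each level on the way down.

```bash
python3 -m crank '[[0,4,0,0,0,0],[0,8,0,0,0,0],[0,8,0,0,0,0]]' 1;python3 go.py 517 -2.5 55 -8.5; python3 -m crank '[[0,0,0,0,0,0],[0,0,0,0,0,0],[0,0,0,0,0,0]]' 0;python3 go.py 517 -2.5 55 -8.5;python3 -m crank '[[0,0,0,0,0,0],[0,0,0,0,0,0],[0,4,0,0,0,0],[0,8,0,0,0,0]]' 1;python3 go.py 517 -2.5 45 -8.5
```

```text
t: 29.3
eef_pos: [516.7, -2.5, 62.0]
tcp_rot: [-1.57, 0.002, -0.148]
ft_force: [-0.5, 0.1, 0.6]
opening: 1.0
row [np.float64(0.3), np.float64(7.0), np.float64(0.0), np.float64(-0.1), np.float64(-0.0), np.float64(-0.1)] t 29.3 pos [516.7  -2.5  62. ] yaw [-89.9   0.1  -8.5] F [-0.5  0.1  0.6] M [-0.12  0.05  0.03] op 1.0 j6 0.01
t: 29.6
eef_pos: [516.6, -2.5, 61.9]
tcp_rot: [-1.57, 0.002, -0.148]
ft_force: [0.6, 0.5, -2.2]
opening: 0.945
row [np.float64(0.4), np.float64(6.9), np.float64(-0.0), np.float64(-0.1), np.float64(-0.0), np.float64(-0.1)] t 29.6 pos [516.6  -2.5  61.9] yaw [-89.9   0.1  -8.5] F [ 0.6  0.5 -2.2] M [-0.14  0.08  0.  ] op 0.945 j6 0.01
t: 30.0
eef_pos: [516.7, -2.5, 53.7]
tcp_rot: [-1.57, 0.002, -0.148]
ft_force: [0.0, -0.1, 1.5]
opening: 1.0
row [np.float64(0.3), np.float64(8.7), np.float64(0.0), np.float64(-0.1), np.float64(0.0), np.float64(-0.1)] t 30.0 pos [516.7  -2.5  53.7] yaw [-89.9   0.1  -8.5] F [ 0.  -0.1  1.5] M [-0.12  0.08  0.01] op 1.0 j6 0.01
```

```bash
python3 -m crank '[[0.3,0,0,0,0,0],[0.3,4,0,0,0,0],[0.3,8,0,0,0,0],[0.3,8,0,0,0,0]]' 1;python3 -m crank '[[0.2,4,0,0,0,0],[0.2,10,0,0,0,0],[0.2,10,0,0,0,0]]' 1; python3 go.py 517 -2.5 30 -8.5;
```

```text
t: 30.4
eef_pos: [516.7, -2.5, 45.2]
tcp_rot: [-1.57, 0.003, -0.148]
ft_force: [0.1, -0.8, 0.2]
opening: 0.998
t: 30.7
eef_pos: [516.5, -2.4, 34.3]
tcp_rot: [-1.57, 0.004, -0.148]
ft_force: [-0.4, -0.5, 0.1]
opening: 0.997
row [np.float64(0.5), np.float64(4.3), np.float64(0.0), np.float64(-0.1), np.float64(-0.0), np.float64(-0.2)] t 30.7 pos [516.5  -2.4  34.3] yaw [-89.9   0.2  -8.5] F [-0.4 -0.5  0.1] M [-0.09  0.09 -0.01] op 0.997 j6 0.01
```

```bash
python3 -m crank '[[0.5,4,0,0,0,-0.2],[0.5,8,0,0,0,-0.2],[0.5,12,0,0,0,-0.2],[0.5,12,0,0,0,-0.2]]' 1;python3 go.py 517 -2.5 22 -8.5; python3 -m crank '[[0,0,0,0,0,0],[0,0,0,0,0,0],[0,0,0,0,0,0],[0,0,0,0,0,0]]' 0; python3 go.py 517 -2.5 22 -8.5;
```

```text
t: 31.1
eef_pos: [516.7, -2.5, 21.8]
tcp_rot: [-1.57, 0.002, -0.148]
ft_force: [-0.2, 0.7, 0.7]
opening: 0.999
row [np.float64(0.3), np.float64(-0.2), np.float64(0.0), np.float64(-0.1), np.float64(-0.0), np.float64(-0.1)] t 31.1 pos [516.7  -2.5  21.8] yaw [-89.9   0.1  -8.5] F [-0.2  0.7  0.7] M [-0.07  0.08  0.02] op 0.999 j6 0.01
t: 31.5
eef_pos: [516.9, -2.5, 21.8]
tcp_rot: [-1.57, 0.001, -0.148]
ft_force: [2.4, -0.4, -4.7]
opening: 0.947
row [np.float64(0.1), np.float64(-0.2), np.float64(0.0), np.float64(-0.1), np.float64(-0.0), np.float64(-0.1)] t 31.5 pos [516.9  -2.5  21.8] yaw [-89.9   0.1  -8.5] F [ 2.4 -0.4 -4.7] M [-0.17 -0.34  0.02] op 0.947 j6 0.01
```

```bash
python3 -m crank '[[0,0,0,0,0,0],[0,0,0,0,0,0],[0,-22,0,0,0,0],[0,-22,0,0,0,0],[0,-22,0,0,0,0]]' 1; python3 -m crank '[[0,0,0,0,0,0],[0,0,0,0,0,0],[0,0,0,0,0,0]]' 0;python3 go.py 517 -2.5 45 -8.5; python3 -m crank '[[0,0,0,0,0,0],[0,0,0,0,0,0],[0,-45,0,0,0,0],[0,-90,0,0,0,0],[0,-140,0,0,0,0]]' 1; python3 -m crank '[[0,-50,0,0,0,0],[0,-100,0,0,0,0],[0,-140,0,0,0,0],[-80,-140,120,0,0,0],[-80,-140,120,0,0,0]]' 1;python3 go.py 576 -159 310 82
```

```text
t: 32.0
eef_pos: [517.0, -2.5, 43.9]
tcp_rot: [-1.57, 0.0, -0.148]
ft_force: [-0.4, -0.3, 0.5]
opening: 1.001
t: 32.3
eef_pos: [516.8, -2.5, 43.5]
tcp_rot: [-1.57, 0.001, -0.148]
ft_force: [0.2, 0.3, -1.2]
opening: 0.946
row [np.float64(0.2), np.float64(-1.5), np.float64(0.1), np.float64(-0.1), np.float64(-0.0), np.float64(-0.1)] t 32.3 pos [516.8  -2.5  43.5] yaw [-89.9   0.1  -8.5] F [ 0.2  0.3 -1.2] M [-0.13 -0.    0.01] op 0.946 j6 0.01
t: 32.8
eef_pos: [516.3, -2.7, 184.5]
tcp_rot: [-1.57, 0.003, -0.149]
ft_force: [0.9, -0.6, -0.8]
opening: 1.0
t: 33.3
eef_pos: [473.8, 87.9, 325.6]
tcp_rot: [-1.569, 0.001, -0.151]
ft_force: [0.7, -0.1, -0.5]
opening: 1.002
row [np.float64(138.2), np.float64(15.2), np.float64(-228.7), np.float64(-0.1), np.float64(-90.7), np.float64(0.0)] t 33.3 pos [473.8  87.9 325.6] yaw [-89.9   0.   -8.7] F [ 0.7 -0.1 -0.5] M [-0.1 -0.   0. ] op 1.002 j6 0.2
```

```bash
python3 - <<'E'
from m import *
cap("i")
t=cv2.imread("pics/i_top.png");s=cv2.imread("pics/i_scene.png")
cv2.imwrite("pics/i1.png",np.hstack([cv2.resize(s[200:290,250:340],(400,400)),cv2.resize(t[120:240,320:440],(400,400))]))
hsv=cv2.cvtColor(t,cv2.COLOR_BGR2HSV)
print(hsv[188,348])
print(rect("top",(hsv[...,2]>120)&(hsv[...,1]<40),74,(348,185)))
D=np.load("pics/i_top.npy");C=cloud("top",D)
m=(C[...,2]>200)&(C[...,2]<260)&(hsv[...,1]>90)
nn,l,st,c=cv2.connectedComponentsWithStats(m.astype(np.uint8)) 
for i in range(1,nn):
  if st[i,4]>30: print(st[i],c[i],rect("top",l==i,236,tuple(np.argwhere(l==i)[0][::-1])),np.median(C[...,2][l==i]))
E
```

```text
[14 69 74]
None
[ 29 124  18  32 220] [ 37.66818182 137.54090909] {'box': (627.5, 945.8), 'mean': array([633.1, 945.7]), 'size': (100.3, 55.4), 'a': 6.2, 'pca': np.float64(21.8), 'px': 220, 'mom': array([87.6, 46.3])} 229.68120707668766
[397 155  24   9 116] [408.76724138 159.06896552] {'box': (579.0, -160.3), 'mean': array([ 579.7, -161.2]), 'size': (68.3, 15.6), 'a': 80.2, 'pca': np.float64(79.3), 'px': 116, 'mom': array([70.8, 14.5])} 237.98685713578516
[ 22 194  18  36 170] [ 30.97058824 211.7       ] {'box': (409.7, 946.5), 'mean': array([409.6, 944.9]), 'size': (103.1, 54.5), 'a': 5.4, 'pca': np.float64(12.4), 'px': 170, 'mom': array([90.5, 45.4])} 226.39006436268448
[ 21 223   8   9  35] [ 24.88571429 227.05714286] {'box': (363.8, 960.6), 'mean': array([363.9, 960.4]), 'size': (30.3, 17.3), 'a': 28.1, 'pca': np.float64(33.5), 'px': 35, 'mom': array([32.6, 18. ])} 244.8587209551897
[ 16 259  20  40 230] [ 26.46086957 278.44347826] {'box': (215.4, 948.1), 'mean': array([214.9, 943.6]), 'size': (110.6, 57.5), 'a': -4.3, 'pca': np.float64(4.3), 'px': 230, 'mom': array([97.1, 50.7])} 225.9764772292266
[ 64 380  14  17  61] [ 70.83606557 387.93442623] {'box': (-87.0, 789.8), 'mean': array([-88.2, 790.7]), 'size': (58.3, 13.9), 'a': 35.9, 'pca': np.float64(38.1), 'px': 61, 'mom': array([58.2, 12.9])} 227.75090364181005
[ 39 387  32  13  96] [ 53.41666667 393.51041667] {'box': (-108.0, 840.9), 'mean': array([-107.4,  843.2]), 'size': (98.7, 14.9), 'a': 79.0, 'pca': np.float64(78.1), 'px': 96, 'mom': array([94.4, 12. ])} 231.23780868898052
```

View pics/i1.png

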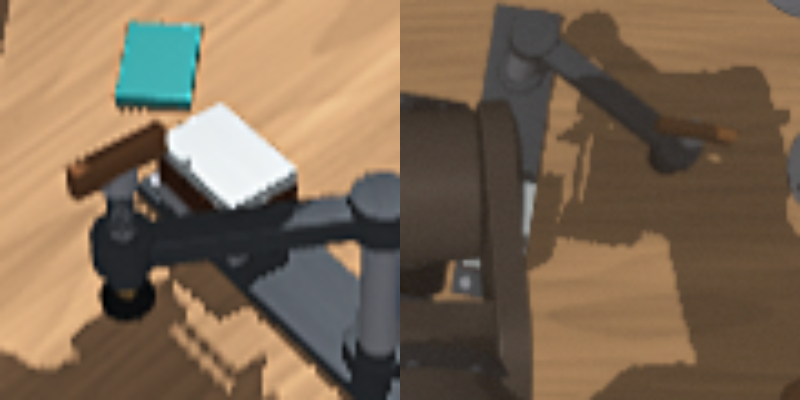

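The stack and caul look flush in both views. The handle is at (579.3,-160.7), which is exactly 170 mm from the computed post axis. The bar lies at 80°, so theta is about 60° and j is about -0.5. I'll pinch it with yaw -10.

```bash
python3 go.py 579.3 -160.7 300 -10; python3 -m crank '[[142,0,-229,0,1.3,0],[142,0,-229,0,1.3,0],[142,0,-229,0,1.3,0],[142,0,-229,0,1.3,0],[142,0,-229,0,1.3,0]]' 0.6; python3 go.py 579.3 -160.7 250 -10
```

```text
row [np.float64(142.7), np.float64(24.5), np.float64(-233.8), np.float64(-0.1), np.float64(1.7), np.float64(-0.1)] t 33.4 pos [471.8  91.1 325.3] yaw [-89.9   0.1  -8.3] F [ 0.8 -1.  -0.8] M [-0.11  0.09 -0.04] op 1.0 j6 0.2
t: 33.9
eef_pos: [573.7, -144.4, 324.3]
tcp_rot: [-1.569, 0.003, -0.168]
ft_force: [0.4, 0.7, 0.3]
opening: 0.641
row [np.float64(8.5), np.float64(74.3), np.float64(-15.2), np.float64(-0.1), np.float64(0.4), np.float64(-0.2)] t 33.9 pos [ 573.7 -144.4  324.3] yaw [-89.9   0.2  -9.6] F [0.4 0.7 0.3] M [-0.09  0.06 -0.01] op 0.641 j6 -0.19
```

```bash
python3 -m crank '[[8.5,10,-15.2,0,0.4,0],[8.5,40,-15.2,0,0.4,0],[8.5,74,-15.2,0,0.4,0],[8.5,74,-15.2,0,0.4,0]]' 0.6; python3 go.py 579.3 -160.7 214 -10
```

```text
t: 34.3
eef_pos: [577.5, -160.2, 246.0]
tcp_rot: [-1.567, 0.01, -0.175]
ft_force: [0.4, 0.0, 0.3]
opening: 0.596
row [np.float64(2.2), np.float64(31.9), np.float64(-0.3), np.float64(-0.2), np.float64(-0.0), np.float64(-0.6)] t 34.3 pos [ 577.5 -160.2  246. ] yaw [-89.8   0.6 -10. ] F [0.4 0.  0.3] M [-0.09  0.11 -0.  ] op 0.596 j6 -0.21
```

```bash
python3 -m crank '[[2,16,0,-0.2,0,-0.6],[2,32,0,-0.2,0,-0.6],[2,32,0,-0.2,0,-0.6]]' 0.6; python3 go.py 579.3 -160.7 214 -10; python3 -m crank '[[0,0,0,0,0,0],[0,0,0,0,0,0],[0,0,0,0,0,0],[0,0,0,0,0,0],[0,0,0,0,0,0]]' 0;python3 go.py 579.3 -160.7 214 -10; python3 -m crank '[[0,0,0,0,0,0],[0,0,0,0,0,0],[0,0,0,0,0,0]]' 0;python3 go.py 579.3 -160.7 214 -10
```

```text
t: 34.6
eef_pos: [578.7, -159.9, 213.5]
tcp_rot: [-1.57, 0.002, -0.175]
ft_force: [0.2, -0.3, 0.5]
opening: 0.603
row [np.float64(0.7), np.float64(-0.5), np.float64(-0.7), np.float64(-0.0), np.float64(-0.0), np.float64(-0.1)] t 34.6 pos [ 578.7 -159.9  213.5] yaw [-90.    0.1 -10. ] F [ 0.2 -0.3  0.5] M [-0.09  0.07 -0.01] op 0.603 j6 -0.2
t: 35.1
eef_pos: [579.5, -159.8, 214.1]
tcp_rot: [-1.57, -0.0, -0.175]
ft_force: [2.7, 3.8, 1.2]
opening: 0.242
row [np.float64(-0.1), np.float64(0.1), np.float64(-1.0), np.float64(-0.0), np.float64(-0.0), np.float64(0.0)] t 35.1 pos [ 579.5 -159.8  214.1] yaw [-90.  -0. -10.] F [2.7 3.8 1.2] M [ 0.44 -0.5   0.01] op 0.242 j6 -0.2
t: 35.4
eef_pos: [579.6, -159.7, 214.2]
tcp_rot: [-1.57, -0.0, -0.175]
ft_force: [1.7, 1.2, 0.7]
opening: 0.234
row [np.float64(-0.1), np.float64(0.2), np.float64(-1.0), np.float64(-0.1), np.float64(-0.0), np.float64(0.0)] t 35.4 pos [ 579.6 -159.7  214.2] yaw [-89.9  -0.  -10. ] F [1.7 1.2 0.7] M [ 0.2  -0.25  0.04] op 0.234 j6 -0.2
```

The opening stopped at 22 mm, while the bar is 12 mm thick. The tips are probably on the screw hub under the bar. I'll look before going on.

```bash
python3 - <<'E'
from m import *
cap("j")
t=cv2.imread("pics/j_top.png");s=cv2.imread("pics/j_scene.png")
cv2.imwrite("pics/j1.png",np.hstack([cv2.resize(s[200:280,240:320],(600,600),interpolation=cv2.INTER_CUBIC)]))
E
```

```text
(no output)
```

View pics/j1.png

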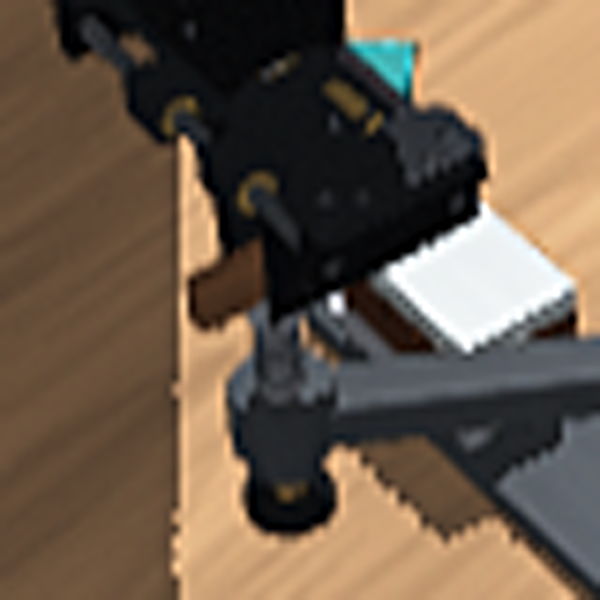

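The fingertips reach the metal hub, so I'll open, raise about 10 mm and pinch the bar itself.

```bash
python3 -m crank '[[0,0,0,0,0,0],[0,0,0,0,0,0],[0,-11,-0.8,0,0,0],[0,-11,-0.8,0,0,0]]' 0.5; python3 -m crank '[[0,0,0,0,0,0],[0,0,0,0,0,0],[0,0,0,0,0,0],[0,0,0,0,0,0],[0,0,0,0,0,0]]' 0;python3 go.py 579.3 -160.7 214 -10
```

```text
t: 35.9
eef_pos: [579.9, -160.9, 226.8]
tcp_rot: [-1.57, -0.002, -0.175]
ft_force: [0.1, -0.5, -0.1]
opening: 0.485
t: 36.4
eef_pos: [579.9, -160.8, 226.7]
tcp_rot: [-1.57, -0.002, -0.175]
ft_force: [-0.3, 0.2, 0.2]
opening: 0.135
row [np.float64(-0.6), np.float64(12.7), np.float64(0.0), np.float64(-0.0), np.float64(-0.0), np.float64(0.1)] t 36.4 pos [ 579.9 -160.8  226.7] yaw [-90.   -0.1 -10. ] F [-0.3  0.2  0.2] M [-0.14  0.08 -0.02] op 0.135 j6 -0.21
```

```bash
cat > sw.py <<'E'
import sys; from go import *
post=np.array([685.1,-27.6]); s=env.state(); p=s["eef_pos"]; A=R.from_euler("xyz",s["tcp_rot"])
phi=np.degrees(np.arctan2(p[1]-post[1],p[0]-post[0]))%360; rr=np.hypot(*(p[:2]-post)); print("phi",phi,"theta",phi-171.5,"r",rr)
for k in range(1,6):
    f=max(phi-8*k,float(sys.argv[1])); q=np.radians(f)
    t=np.array([post[0]+170*np.cos(q),post[1]+170*np.sin(q),p[2]]); print(A.inv().apply(t-p).round(1),round(phi-f,1))
E
python3 sw.py 171.5
```

```text
phi 231.7018164918174 theta 60.2018164918174 r 169.788858463722
[-20.2  -0.   12.5] 8.0
[-38.2  -0.1  27.8] 16.0
[-54.   -0.1  45.5] 24.0
[-67.2  -0.1  65.2] 32.0
[-77.5  -0.1  86.6] 40.0
```

```bash
python3 -m crank '[[-20.2,0,12.5,0,8,0],[-38.2,0,27.8,0,16,0],[-54,0,45.5,0,24,0],[-67.2,0,65.2,0,32,0],[-77.5,0,86.6,0,40,0]]' 0; python3 sw.py 171.5; python3 go.py 517 -2.5 226 -70
```

```text
t: 36.9
eef_pos: [518.3, -62.0, 226.6]
tcp_rot: [-1.569, -0.003, -0.879]
ft_force: [4.6, -3.2, -3.0]
opening: 0.124
phi 191.6579815974076 theta 20.1579815974076 r 170.33393071436987
[-20.   -0.   12.8] 8.0
[-38.1  -0.1  28.1] 16.0
[-46.7  -0.1  37. ] 20.2
[-46.7  -0.1  37. ] 20.2
[-46.7  -0.1  37. ] 20.2
row [np.float64(-46.7), np.float64(0.5), np.float64(37.0), np.float64(-0.1), np.float64(19.6), np.float64(0.1)] t 36.9 pos [518.3 -62.  226.6] yaw [-89.9  -0.2 -50.4] F [ 4.6 -3.2 -3. ] M [-0.77 -0.93 -0.11] op 0.124 j6 0.63
```

```bash
python3 -m crank '[[-20,0,12.8,0,8,0],[-38.1,0,28.1,0,16,0],[-46.7,0,37,0,20,0],[-48.5,0,39.4,0,20,0],[-48.5,0,39.4,0,20,0]]' 0; python3 sw.py 171.5; python3 go.py 517 -2.5 226 -70
```

```text
t: 37.4
eef_pos: [517.0, -1.7, 226.6]
tcp_rot: [-1.572, -0.006, -1.227]
ft_force: [-6.3, -18.5, 2.6]
opening: 0.124
phi 171.24789458881983 theta -0.2521054111801675 r 170.08649090355118
[ 0.7  0.  -0.3] -0.3
[ 0.7  0.  -0.3] -0.3
[ 0.7  0.  -0.3] -0.3
[ 0.7  0.  -0.3] -0.3
[ 0.7  0.  -0.3] -0.3
row [np.float64(0.7), np.float64(0.6), np.float64(-0.3), np.float64(0.1), np.float64(-0.3), np.float64(0.4)] t 37.4 pos [517.   -1.7 226.6] yaw [-90.1  -0.4 -70.3] F [ -6.3 -18.5   2.6] M [-3.46  1.31 -0.23] op 0.124 j6 1.1
```

The arm is at its stop: 18 N of reaction and theta about 0. I'll release, flip the gripper to yaw 110, then wind.

```bash
python3 -m crank '[[0.5,0,-0.3,0,0,0],[0.5,0,-0.3,0,0,0]]' 0; python3 go.py 517 -2.5 226 -70; python3 -m crank '[[0.5,0,-0.3,0,0,0],[0.5,0,-0.3,0,0,0],[0.5,-25,-0.3,0,0,0],[0.5,-35,-0.3,0,0,0]]' 0.6; python3 -m crank '[[0,0,0,0,-90,0],[0,0,0,0,-90,0],[0,0,0,0,-90,0],[0,0,0,0,-90,0],[0,0,0,0,-90,0]]' 0.6; python3 -m crank '[[0,0,0,0,-90,0],[0,0,0,0,-90,0],[0,0,0,0,-90,0],[0,0,0,0,-90,0],[0,0,0,0,-90,0]]' 0.6;python3 -m crank '[[0,0,0,0,-90,0],[0,0,0,0,-90,0],[0,0,0,0,-90,0],[0,0,0,0,-90,0],[0,0,0,0,-90,0]]' 0.6;python3 go.py 517 -2.5 250 110
```

```text
t: 37.6
eef_pos: [516.7, -2.7, 226.5]
tcp_rot: [-1.572, -0.006, -1.228]
ft_force: [-2.2, -3.0, 1.5]
opening: 0.122
row [np.float64(-0.0), np.float64(0.5), np.float64(0.3), np.float64(0.1), np.float64(-0.3), np.float64(0.4)] t 37.6 pos [516.7  -2.7 226.5] yaw [-90.1  -0.4 -70.3] F [-2.2 -3.   1.5] M [-0.53  0.36 -0.15] op 0.122 j6 1.1
t: 38.0
eef_pos: [517.2, -2.8, 263.0]
tcp_rot: [-1.571, -0.007, -1.227]
ft_force: [0.8, -0.3, -0.4]
opening: 0.404
t: 38.5
eef_pos: [517.2, -2.6, 262.9]
tcp_rot: [-1.576, -0.005, -0.471]
ft_force: [-0.1, -0.6, -0.0]
opening: 0.6
t: 39.0
eef_pos: [517.3, -2.5, 262.9]
tcp_rot: [-1.578, -0.0, 0.279]
ft_force: [0.4, 0.2, 0.1]
opening: 0.597
t: 39.5
eef_pos: [517.4, -2.3, 262.7]
tcp_rot: [-1.576, 0.005, 1.029]
ft_force: [-0.3, -0.1, -0.2]
opening: 0.602
row [np.float64(-0.3), np.float64(12.7), np.float64(0.3), np.float64(0.2), np.float64(-51.1), np.float64(-0.4)] t 39.5 pos [517.4  -2.3 262.7] yaw [-90.3   0.3  58.9] F [-0.3 -0.1 -0.2] M [-0.05  0.03 -0.02] op 0.602 j6 -1.15
```

```bash
python3 -m crank '[[0,0,0,0,-51,0],[0,0,0,0,-51,0],[0,0,0,0,-51,0],[0,0,0,0,-51,0],[0,0,0,0,-51,0]]' 0.6; python3 go.py 517 -2.5 226 110
```

```text
t: 40.0
eef_pos: [517.4, -2.1, 262.6]
tcp_rot: [-1.572, 0.007, 1.779]
ft_force: [-0.8, 0.3, 0.7]
opening: 0.598
row [np.float64(-0.0), np.float64(36.6), np.float64(0.5), np.float64(0.0), np.float64(-8.1), np.float64(-0.4)] t 40.0 pos [517.4  -2.1 262.6] yaw [-90.1   0.4 101.9] F [-0.8  0.3  0.7] M [ 0.02  0.05 -0.05] op 0.598 j6 -1.9
```

```bash
python3 - <<'E'
from m import *
cap("k")
s=cv2.imread("pics/k_scene.png")
cv2.imwrite("pics/k1.png",cv2.resize(s[160:290,240:370],(600,600),interpolation=cv2.INTER_CUBIC))
E
```

```text
(no output)
```

View pics/k1.png

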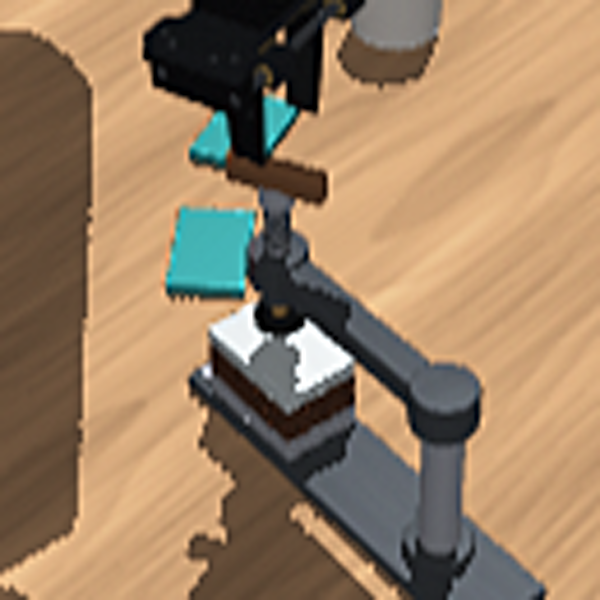

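The arm is over a flush stack. I'll pinch the bar at yaw 110 and wind.

```bash
python3 -m crank '[[0,12,0.5,0,-8.1,-0.4],[0,36,0.5,0,-8.1,-0.4],[0,36,0.5,0,-8.1,-0.4]]' 0.6; python3 go.py 517 -2.5 226 110;  python3 -m crank '[[0,0,0.4,0,0,0],[0,0,0.4,0,0,0],[0,0,0.4,0,0,0],[0,0,0.4,0,0,0],[0,0,0.4,0,0,0]]' 0; python3 go.py 517 -2.5 226 110
```

```text
t: 40.4
eef_pos: [516.0, -2.3, 224.6]
tcp_rot: [-1.568, -0.001, 1.912]
ft_force: [-0.2, -0.0, 0.9]
opening: 0.6
row [np.float64(-0.5), np.float64(-1.5), np.float64(-0.9), np.float64(-0.2), np.float64(-0.5), np.float64(0.1)] t 40.4 pos [516.   -2.3 224.6] yaw [-8.980e+01 -1.000e-01  1.095e+02] F [-0.2 -0.   0.9] M [0.03 0.06 0.  ] op 0.6 j6 -2.04
t: 40.9
eef_pos: [515.7, -2.4, 224.9]
tcp_rot: [-1.569, -0.001, 1.912]
ft_force: [0.3, -0.2, -0.5]
opening: 0.238
row [np.float64(-0.5), np.float64(-1.1), np.float64(-1.2), np.float64(-0.1), np.float64(-0.5), np.float64(0.1)] t 40.9 pos [515.7  -2.4 224.9] yaw [-8.990e+01 -1.000e-01  1.095e+02] F [ 0.3 -0.2 -0.5] M [0.06 0.03 0.03] op 0.238 j6 -2.04
```

```bash
python3 -m crank '[[-0.5,-1,-1.2,0,-0.5,0],[-0.5,-1,-1.2,0,-0.5,0],[-0.5,-1,-1.2,0,-0.5,0]]' 0; python3 go.py 517 -2.5 226 110
```

```text
t: 41.2
eef_pos: [517.2, -2.5, 226.3]
tcp_rot: [-1.569, -0.001, 1.92]
ft_force: [1.1, 1.0, 3.8]
opening: 0.125
row [np.float64(0.1), np.float64(0.3), np.float64(0.2), np.float64(-0.1), np.float64(0.0), np.float64(0.0)] t 41.2 pos [517.2  -2.5 226.3] yaw [-89.9  -0.  110. ] F [1.1 1.  3.8] M [ 0.05  0.04 -0.12] op 0.125 j6 -2.05
```

Gripped. Winding clockwise is +ry, about 0.9 mm down per 8.5°.

```bash
python3 -m crank '[[0,0.9,0,0,8.5,0],[0,1.8,0,0,17,0],[0,2.7,0,0,25.5,0],[0,3.5,0,0,34,0],[0,4.4,0,0,42,0]]' 0; python3 go.py 517 -2.5 221.9 68
```

```text
t: 41.7
eef_pos: [517.3, -2.7, 222.0]
tcp_rot: [-1.57, 0.001, 1.181]
ft_force: [-0.8, -1.8, 2.8]
opening: 0.125
row [np.float64(0.1), np.float64(0.1), np.float64(0.3), np.float64(-0.1), np.float64(-0.3), np.float64(-0.0)] t 41.7 pos [517.3  -2.7 222. ] yaw [-89.9   0.   67.7] F [-0.8 -1.8  2.8] M [-0.3   0.14  0.18] op 0.125 j6 -1.31
```

```bash
python3 -m crank '[[0,0.9,0,0,8.5,0],[0,1.8,0,0,17,0],[0,2.7,0,0,25.5,0],[0,3.6,0,0,34,0],[0,4.4,0,0,42,0]]' 0; python3 go.py 517 -2.5 217.5 26;python3 -m crank '[[0,0.9,0,0,8.5,0],[0,1.8,0,0,17,0],[0,2.7,0,0,25.5,0],[0,3.6,0,0,34,0],[0,4.4,0,0,42,0]]' 0; python3 go.py 517 -2.5 213.1 -16
```

```text
t: 42.2
eef_pos: [517.1, -2.9, 217.5]
tcp_rot: [-1.571, 0.002, 0.443]
ft_force: [-1.0, -1.1, 0.7]
opening: 0.124
row [np.float64(0.1), np.float64(0.0), np.float64(0.4), np.float64(-0.0), np.float64(-0.6), np.float64(-0.1)] t 42.2 pos [517.1  -2.9 217.5] yaw [-90.    0.1  25.4] F [-1.  -1.1  0.7] M [-0.31  0.17  0.17] op 0.124 j6 -0.57
t: 42.7
eef_pos: [516.9, -3.0, 213.1]
tcp_rot: [-1.572, 0.002, -0.296]
ft_force: [-1.9, -1.0, 1.6]
opening: 0.127
row [np.float64(-0.0), np.float64(-0.0), np.float64(0.5), np.float64(0.1), np.float64(-1.0), np.float64(-0.1)] t 42.7 pos [516.9  -3.  213.1] yaw [-90.1   0.1 -17. ] F [-1.9 -1.   1.6] M [-0.16  0.35  0.19] op 0.127 j6 0.16
```

```bash
python3 -m crank '[[0,0.9,0.4,0,8.5,0],[0,1.8,0.4,0,17,0],[0,2.7,0.4,0,25.5,0],[0,3.6,0.4,0,34,0],[0,4.4,0.4,0,41,0]]' 0; python3 go.py 517 -2.5 208.7 -58;python3 -m crank '[[0,0.9,0,0,8.5,0],[0,1.8,0,0,17,0],[0,2.7,0,0,25.5,0],[0,3.6,0,0,34,0],[0,4.4,0,0,42,0]]' 0; python3 go.py 517 -2.5 204.3 -100
```

```text
t: 43.2
eef_pos: [516.7, -2.7, 208.7]
tcp_rot: [-1.574, 0.001, -1.017]
ft_force: [-1.9, 0.6, 4.1]
opening: 0.124
row [np.float64(0.0), np.float64(0.0), np.float64(0.4), np.float64(0.2), np.float64(-0.3), np.float64(-0.0)] t 43.2 pos [516.7  -2.7 208.7] yaw [-90.2   0.  -58.3] F [-1.9  0.6  4.1] M [-0.09  0.55  0.13] op 0.124 j6 0.89
t: 43.7
eef_pos: [516.5, -2.5, 204.3]
tcp_rot: [-1.574, -0.002, -1.756]
ft_force: [-1.4, 1.0, 2.8]
opening: 0.123
row [np.float64(-0.1), np.float64(0.0), np.float64(0.5), np.float64(0.2), np.float64(-0.6), np.float64(0.1)] t 43.7 pos [516.5  -2.5 204.3] yaw [-9.020e+01 -1.000e-01 -1.006e+02] F [-1.4  1.   2.8] M [0.26 0.22 0.18] op 0.123 j6 1.62
```

```bash
python3 -m crank '[[0,0.9,0.4,0,8.5,0],[0,1.8,0.4,0,17,0],[0,1.8,0.4,0,17,0]]' 0; python3 go.py 517 -2.5 204 -118;python3 -m crank '[[0,0.9,0.3,0,8.5,0],[0,1.8,0.3,0,17,0],[0,2.5,0.3,0,24,0],[0,2.5,0.3,0,24,0]]' 0; python3 go.py 517 -2.5 200 -142
python3 - <<'E'
from m import *
cap("l")
s=cv2.imread("pics/l_scene.png")
cv2.imwrite("pics/l1.png",cv2.resize(s[180:270,260:350],(600,600),interpolation=cv2.INTER_CUBIC))
E
```

```text
t: 44.0
eef_pos: [516.7, -2.4, 202.5]
tcp_rot: [-1.574, -0.002, -2.055]
ft_force: [-3.2, 1.3, 1.8]
opening: 0.122
row [np.float64(-0.0), np.float64(-1.5), np.float64(0.4), np.float64(0.2), np.float64(0.2), np.float64(0.1)] t 44.0 pos [516.7  -2.4 202.5] yaw [-9.020e+01 -1.000e-01 -1.178e+02] F [-3.2  1.3  1.8] M [ 0.22  0.48 -0.25] op 0.122 j6 1.92
t: 44.4
eef_pos: [516.7, -2.3, 200.0]
tcp_rot: [-1.573, -0.003, -2.472]
ft_force: [-2.1, 2.0, 3.0]
opening: 0.123
row [np.float64(-0.1), np.float64(0.0), np.float64(0.3), np.float64(0.1), np.float64(0.4), np.float64(0.2)] t 44.4 pos [516.7  -2.3 200. ] yaw [ -90.1   -0.2 -141.6] F [-2.1  2.   3. ] M [ 0.49  0.44 -0.2 ] op 0.123 j6 2.34
```

View pics/l1.png

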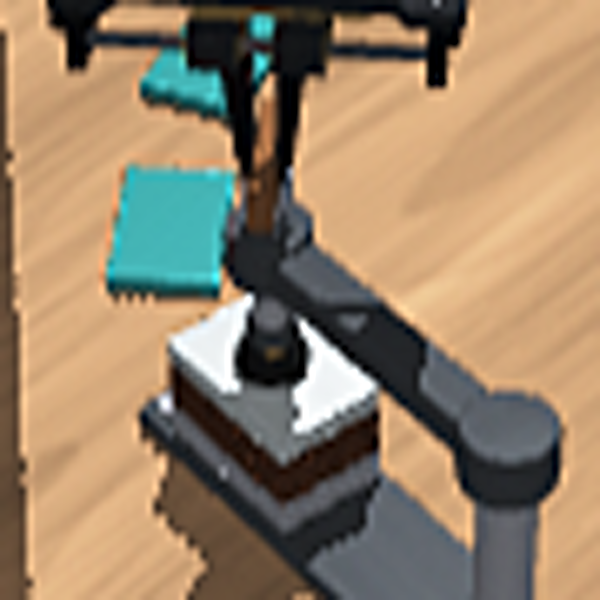

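```bash
python3 -m crank '[[0,0,0,0,0,0],[0,0,0,0,0,0],[0,-25,0,0,0,0],[0,-50,0,0,0,0]]' 0.6; python3 -m crank '[[0,0,0,0,-90,0],[0,0,0,0,-90,0],[0,0,0,0,-90,0],[0,0,0,0,-90,0],[0,0,0,0,-90,0]]' 0.6; python3 -m crank '[[0,-40,0,0,-90,0],[0,-40,0,0,-90,0],[0,-40,0,0,-90,0],[0,-40,0,0,-90,0],[0,-40,0,0,-90,0]]' 0.6;python3 go.py 517 -2.5 290 38
python3 - <<'E'
from m import *
cap("n")
t=cv2.imread("pics/n_top.png");s=cv2.imread("pics/n_scene.png")
cv2.imwrite("pics/n1.png",cv2.resize(s[180:270,260:350],(600,600),interpolation=cv2.INTER_CUBIC))
hsv=cv2.cvtColor(s,cv2.COLOR_BGR2HSV)
C=cloud("scene",np.load("pics/n_scene.npy"))
m=(C[...,2]>180)&(C[...,2]<230)&(hsv[...,1]>90)&(abs(C[...,0]-517)<60)&(abs(C[...,1])<60)
m[:, :]&=True
print(m.sum(),np.percentile(C[...,2][m],[5,25,50,75,95]))
E
```

```text
t: 44.9
eef_pos: [516.9, -2.5, 250.2]
tcp_rot: [-1.574, -0.005, -2.466]
ft_force: [0.6, 0.3, -0.2]
opening: 0.407
t: 45.4
eef_pos: [517.0, -2.7, 250.1]
tcp_rot: [-1.576, -0.001, -1.71]
ft_force: [0.5, -0.2, 0.0]
opening: 0.601
t: 45.9
eef_pos: [517.3, -2.9, 290.0]
tcp_rot: [-1.575, 0.002, -0.96]
ft_force: [0.6, -0.4, -0.9]
opening: 0.604
row [np.float64(-0.5), np.float64(0.0), np.float64(0.0), np.float64(0.1), np.float64(-93.0), np.float64(-0.3)] t 45.9 pos [517.3  -2.9 290. ] yaw [-90.2   0.1 -55. ] F [ 0.6 -0.4 -0.9] M [-0.07  0.11  0.05] op 0.604 j6 0.83
89 [196.01367788 207.06943368 213.88949618 215.43256286 217.73045591]
```

View pics/n1.png

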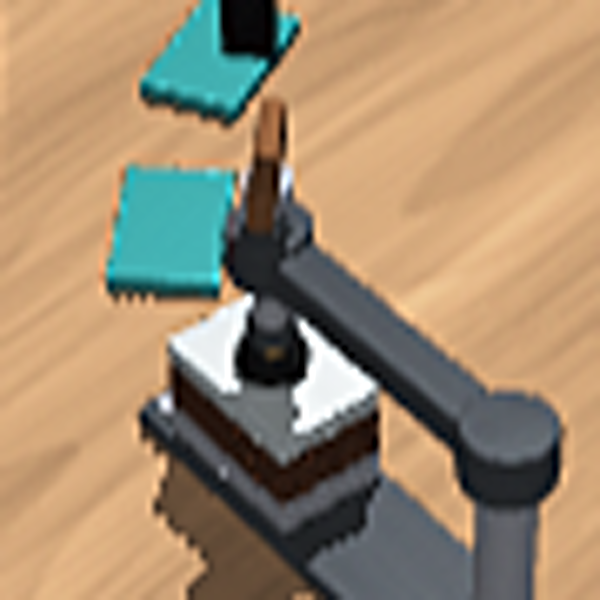

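Bar top height is about 214 mm, so j is about 3.8. The bar angle matches j = 3.89, which means about 3.4 mm of compression. It needs roughly 25° more, so I'll regrip at yaw 38.

```bash
python3 -m crank '[[-0.5,0,0,0,-93,0],[-0.5,0,0,0,-93,0],[-0.5,0,0,0,-93,0],[-0.5,0,0,0,-93,0],[-0.5,0,0,0,-93,0]]' 0.6; python3 -m crank '[[0,0,0,0,-50,0],[0,0,0,0,-50,0],[0,0,0,0,-50,0],[0,0,0,0,-50,0],[0,0,0,0,-50,0]]' 0.6; python3 go.py 517 -2.5 240 38.4
```

```text
t: 46.5
eef_pos: [517.0, -2.6, 289.8]
tcp_rot: [-1.572, 0.005, -0.216]
ft_force: [0.3, -0.2, -0.4]
opening: 0.601
t: 47.0
eef_pos: [517.1, -2.8, 289.8]
tcp_rot: [-1.569, 0.005, 0.534]
ft_force: [-0.1, 0.5, -1.1]
opening: 0.596
row [np.float64(0.3), np.float64(49.8), np.float64(0.2), np.float64(-0.1), np.float64(-7.8), np.float64(-0.3)] t 47.0 pos [517.1  -2.8 289.8] yaw [-89.9   0.3  30.6] F [-0.1  0.5 -1.1] M [-0.13 -0.    0.04] op 0.596 j6 -0.67
```

```bash
python3 -m crank '[[0.3,30,0.2,0,-7.8,-0.3],[0.3,60,0.2,0,-7.8,-0.3],[0.3,60,0.2,0,-7.8,-0.3]]' 0.6;python3 go.py 517 -2.5 200 38.4; python3 -m crank '[[0,15,0,0,0,0],[0,29,0,0,0,0],[0,29,0,0,0,0]]' 0.6; python3 go.py 517 -2.5 200 38.4
```

```text
t: 47.3
eef_pos: [515.6, -2.4, 226.9]
tcp_rot: [-1.565, 0.003, 0.666]
ft_force: [0.1, -0.3, 0.6]
opening: 0.602
row [np.float64(1.1), np.float64(26.9), np.float64(-1.1), np.float64(-0.3), np.float64(-0.2), np.float64(-0.2)] t 47.3 pos [515.6  -2.4 226.9] yaw [-89.7   0.2  38.2] F [ 0.1 -0.3  0.6] M [-0.07  0.05 -0.01] op 0.602 j6 -0.8
t: 47.6
eef_pos: [515.3, -2.4, 197.8]
tcp_rot: [-1.564, 0.004, 0.664]
ft_force: [0.5, 0.1, 0.1]
opening: 0.597
row [np.float64(1.3), np.float64(-2.2), np.float64(-1.1), np.float64(-0.4), np.float64(-0.4), np.float64(-0.2)] t 47.6 pos [515.3  -2.4 197.8] yaw [-89.6   0.2  38. ] F [0.5 0.1 0.1] M [-0.03  0.04 -0.07] op 0.597 j6 -0.8
```

```bash
python3 -m crank '[[1.3,-2.2,-1.1,-0.4,-0.4,0],[1.3,-2.2,-1.1,-0.4,-0.4,0],[1.3,-2.2,-1.1,-0.4,-0.4,0]]' 0.6; python3 -m crank '[[0,0,0,0,0,0],[0,0,0,0,0,0],[0,0,0,0,0,0],[0,0,0,0,0,0],[0,0,0,0,0,0]]' 0;python3 -m crank '[[0,0,0,0,0,0],[0,0,0,0,0,0]]' 0; python3 go.py 517 -2.5 200 38.4
```

```text
t: 47.9
eef_pos: [517.4, -2.5, 201.0]
tcp_rot: [-1.572, 0.003, 0.67]
ft_force: [-0.1, -0.3, -0.5]
opening: 0.602
t: 48.4
eef_pos: [517.4, -2.5, 200.9]
tcp_rot: [-1.572, 0.003, 0.67]
ft_force: [-0.4, -0.4, 0.0]
opening: 0.237
t: 48.6
eef_pos: [517.2, -2.6, 200.9]
tcp_rot: [-1.572, 0.004, 0.67]
ft_force: [-1.0, -0.9, 1.2]
opening: 0.126
row [np.float64(-0.1), np.float64(0.9), np.float64(0.2), np.float64(0.0), np.float64(0.0), np.float64(-0.2)] t 48.6 pos [517.2  -2.6 200.9] yaw [-90.    0.2  38.4] F [-1.  -0.9  1.2] M [-0.29  0.26 -0.12] op 0.126 j6 -0.8
```

```bash
python3 -m crank '[[0,0.9,0,0,8.5,0],[0,1.8,0,0,17,0],[0,2.6,0,0,25,0],[0,2.6,0,0,25,0]]' 0; python3 go.py 517 -2.5 198 13.4
```

```text
t: 49.0
eef_pos: [517.1, -2.7, 198.3]
tcp_rot: [-1.573, 0.003, 0.232]
ft_force: [-0.9, -0.6, 1.5]
opening: 0.126
row [np.float64(-0.0), np.float64(0.3), np.float64(0.2), np.float64(0.1), np.float64(-0.1), np.float64(-0.2)] t 49.0 pos [517.1  -2.7 198.3] yaw [-90.1   0.2  13.3] F [-0.9 -0.6  1.5] M [-0.32  0.28 -0.14] op 0.126 j6 -0.36
```

```bash
python3 -m crank '[[0,0,0,0,0,0],[0,0,0,0,0,0],[0,-25,0,0,0,0],[0,-75,0,0,0,0]]' 0.6; python3 -m crank '[[0,-50,0,0,0,0],[0,-80,0,0,0,0],[-60,-80,-60,0,0,0],[-60,-80,-150,0,0,0],[-60,-80,-150,0,0,0]]' 1;python3 go.py 415 -366 300 13
python3 - <<'E'
from m import *
cap("o")
t=cv2.imread("pics/o_top.png");s=cv2.imread("pics/o_scene.png")
cv2.imwrite("pics/o1.png",np.hstack([cv2.resize(s[190:260,260:330],(400,400),interpolation=cv2.INTER_CUBIC),cv2.resize(t[120:240,290:410],(400,400))]))
cv2.imwrite("pics/o2.png",t)
E
```

```text
t: 49.4
eef_pos: [516.1, -2.3, 271.6]
tcp_rot: [-1.571, 0.009, 0.234]
ft_force: [0.5, -0.1, 0.6]
opening: 0.399
t: 49.9
eef_pos: [492.4, -145.8, 352.8]
tcp_rot: [-1.572, 0.008, 0.238]
ft_force: [1.0, -0.0, 0.0]
opening: 0.825
row [np.float64(-126.8), np.float64(54.0), np.float64(-195.6), np.float64(0.0), np.float64(0.6), np.float64(-0.4)] t 49.9 pos [ 492.4 -145.8  352.8] yaw [-90.    0.4  13.6] F [ 1. -0.  0.] M [-0.04 -0.07  0.02] op 0.825 j6 -0.65
```

View pics/o1.png

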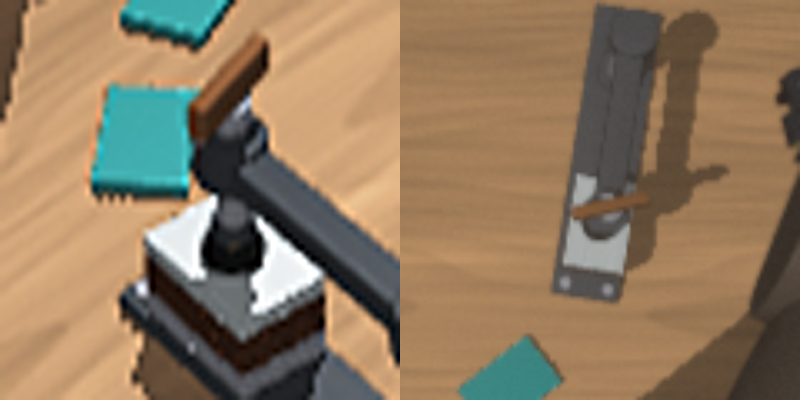

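View pics/o2.png

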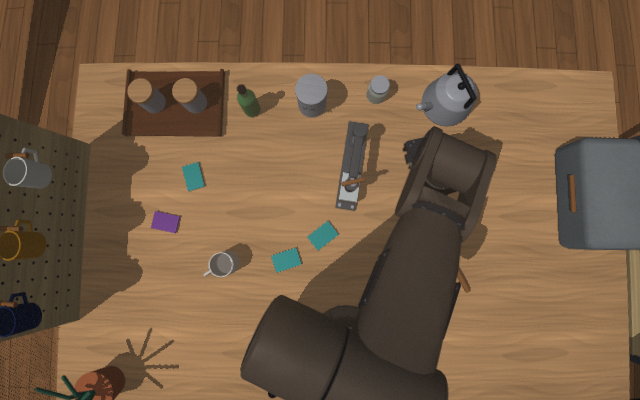

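```bash
python3 - <<'E'
from m import *
t=cv2.imread("pics/o_top.png");hsv=cv2.cvtColor(t,cv2.COLOR_BGR2HSV)
C=cloud("top",np.load("pics/o_top.npy"))
m=(C[...,2]>185)&(C[...,2]<235)&(hsv[...,1]>110)&(abs(C[...,0]-517)<50)&(abs(C[...,1]+2)<50)
print(m.sum(),np.median(C[...,2][m]),C[m].mean(0), rect("top",m,210,tuple(np.argwhere(m)[len(np.argwhere(m))//2][::-1])))
m=(abs(C[...,2]-160)<14)&(abs(C[...,0]-600)<50)&(abs(C[...,1]+15)<50)
print("arm",m.sum(),rect("top",m,160,tuple(np.argwhere(m)[m.sum()//2][::-1])),np.median(C[...,2][m]))
m=(hsv[...,1]<40)&(hsv[...,2]>110)&(abs(C[...,2]-74)<14)&(abs(C[...,0]-517)<60)&(abs(C[...,1])<60)
X=plane("top",np.argwhere(m)[:,::-1],74)[:,:2]; a=np.radians(-8.5); Rm=np.array([[np.cos(a),np.sin(a)],[-np.sin(a),np.cos(a)]])
L=(X-[517,-2.5])@Rm.T; print("caul local extents",np.percentile(L,[1,99],axis=0).round(1),np.median(C[...,2][m]))
s=cv2.imread("pics/o_scene.png");C=cloud("scene",np.load("pics/o_scene.npy"));hs=cv2.cvtColor(s,cv2.COLOR_BGR2HSV)
m=(C[...,2]>185)&(C[...,2]<235)&(hs[...,1]>110)&(abs(C[...,0]-517)<50)&(abs(C[...,1]+2)<50)
print(m.sum(),np.percentile(C[...,2][m],[50,75,90]))
# pot in scene
C=cloud("scene",np.load("pics/o_scene.npy"))
m=(C[...,2]>52)&(C[...,2]<72)&(abs(C[...,0]-415)<70)&(abs(C[...,1]+366)<90)
print("pot",m.sum(),C[m].mean(0) if m.sum() else None)
cv2.imwrite("pics/p1.png",cv2.resize(s[250:370,130:270],(700,600)))
E
```

```text
92 209.1687923385757 [517.34969213  -4.03138554 208.409329  ] {'box': (517.0, -2.7), 'mean': array([517.1,  -3.9]), 'size': (68.2, 12.8), 'a': -76.5, 'pca': np.float64(-75.5), 'px': 92, 'mom': array([69.9, 11.8])}
arm 276 {'box': (600.6, -14.6), 'mean': array([600.1, -14.5]), 'size': (102.5, 26.4), 'a': -8.4, 'pca': np.float64(-9.3), 'px': 276, 'mom': array([101.5,  26.6])} 159.6421521700653
caul local extents [[-43.9 -29.5]
 [ 44.7  29.6]] 73.71047532757723
124 [207.76077962 211.16985248 213.53961908]
pot 230 [ 418.49433157 -370.50968773   59.93403066]
```

View pics/p1.png

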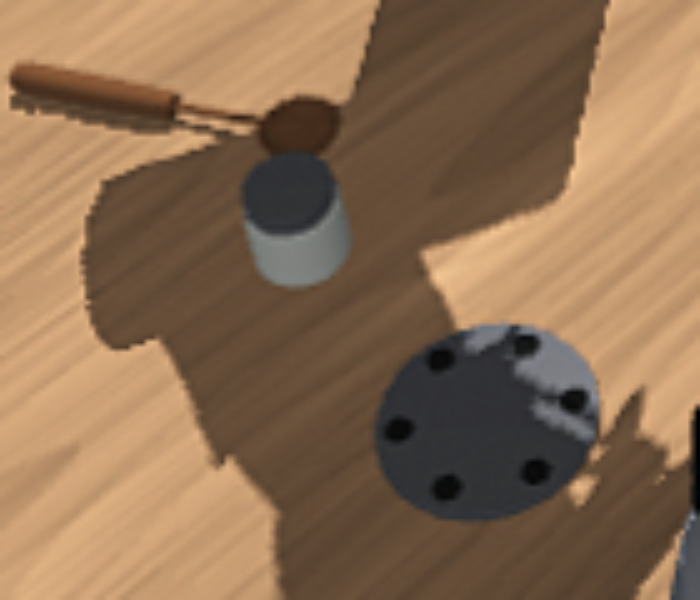

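The plate is flush within about 1 mm of the platen outline, and the arm lies along the platen axis. The bar angle of -76.5° gives j = 4.33, so the spring is in about 6 mm. The pot stands at scene pixel (187,290). I'll refine the trivet and pot centres.

```bash
python3 - <<'E'
from m import *
for tag,n,seed in(("a","top",(453,172)),("a","scene",(227,336))):
    im=cv2.imread(f"pics/{tag}_{n}.png");h=cv2.cvtColor(im,cv2.COLOR_BGR2HSV)
    m=((h[...,1]<60)&(h[...,2]>20)).astype(np.uint8)
    m=cv2.morphologyEx(m,cv2.MORPH_CLOSE,np.ones((5,5)))
    nn,l,st,c=cv2.connectedComponentsWithStats(m);k=l[seed[1],seed[0]];print(st[k],c[k])
    cs,_=cv2.findContours((l==k).astype(np.uint8),cv2.RETR_EXTERNAL,cv2.CHAIN_APPROX_NONE)
    X=plane(n,max(cs,key=len).reshape(-1,2),8)[:,:2]
    c2,r=cv2.minEnclosingCircle(X.astype(np.float32));print(n,"trivet",c2,r,X.min(0),X.max(0))
    C=cloud(n,np.load(f"pics/{tag}_{n}.npy"))
    m=(C[...,2]>54)&(C[...,2]<68)&(abs(C[...,0]-415)<70)&(abs(C[...,1]+366)<90)&(h[...,2]<130)
    X=plane(n,np.argwhere(m)[:,::-1],60)[:,:2]; print(n,"lid",X.mean(0),X.min(0),X.max(0))
im=cv2.imread("pics/o_scene.png");h=cv2.cvtColor(im,cv2.COLOR_BGR2HSV);C=cloud("scene",np.load("pics/o_scene.npy"))
m=(C[...,2]>54)&(C[...,2]<68)&(abs(C[...,0]-415)<70)&(abs(C[...,1]+366)<90)&(h[...,2]<90)
X=plane("scene",np.argwhere(m)[:,::-1],60)[:,:2]; print("lid now",X.mean(0),X.min(0),X.max(0))
E
python3 go.py 416 -368 300 40
```

```text
[436 154  35  34 941] [453.19234857 170.59723698]
top trivet (587.9654541015625, -370.6581726074219) 61.48222351074219 [ 529.88630299 -430.39865409] [ 647.0724881  -309.48417302]
top lid [ 414.84759301 -367.40652413] [ 390.41177837 -391.70083009] [ 440.15892942 -341.11387766]
[ 205  315   45   39 1378] [226.91872279 333.99927431]
scene trivet (588.6328735351562, -372.1112976074219) 62.865291595458984 [ 525.83262877 -433.93995123] [ 650.77094615 -311.26952426]
scene lid [ 418.19257063 -370.29532319] [ 390.10553233 -395.83835528] [ 446.8684449  -344.10779409]
lid now [ 417.70030829 -370.05456329] [ 390.10553233 -395.6497082 ] [ 445.57518094 -344.10779409]
row [np.float64(-124.5), np.float64(53.1), np.float64(-195.2), np.float64(-0.1), np.float64(-26.7), np.float64(-0.5)] t 50.0 pos [ 492.8 -149.2  351.8] yaw [-90.    0.5  13.3] F [-0.2  0.6 -0.5] M [-0.07  0.07 -0.02] op 0.909 j6 -0.65
```

```bash
python3 -m crank '[[-124.5,0,-195,0,-26.7,0],[-124.5,0,-195,0,-26.7,0],[-124.5,0,-195,0,-26.7,0],[-124.5,50,-195,0,-26.7,0],[-124.5,100,-195,0,-26.7,0]]' 1; python3 go.py 416.5 -368.5 100 40
```

```text
t: 50.5
eef_pos: [424.6, -345.1, 291.5]
tcp_rot: [-1.573, 0.008, 0.701]
ft_force: [1.7, 0.7, -0.8]
opening: 1.002
row [np.float64(-19.7), np.float64(191.7), np.float64(-12.3), np.float64(0.1), np.float64(0.2), np.float64(-0.5)] t 50.5 pos [ 424.6 -345.1  291.5] yaw [-90.1   0.5  40.2] F [ 1.7  0.7 -0.8] M [-0.09 -0.06  0.  ] op 1.002 j6 -1.5
```

```bash
python3 -m crank '[[-19.7,40,-12.3,0,0,0],[-19.7,90,-12.3,0,0,0],[-19.7,140,-12.3,0,0,0],[-19.7,190,-12.3,0,0,0],[-19.7,190,-12.3,0,0,0]]' 1; python3 go.py 416.5 -368.5 75 40
python3 - <<'E'
from m import *
cap("q")
im=cv2.imread("pics/q_scene.png");C=cloud("scene",np.load("pics/q_scene.npy"))
cv2.imwrite("pics/q1.png",cv2.resize(im[220:340,130:270],(700,600)))
E
```

```text
t: 51.0
eef_pos: [414.7, -366.0, 96.6]
tcp_rot: [-1.563, 0.009, 0.703]
ft_force: [0.6, 0.2, 0.9]
opening: 1.003
row [np.float64(-0.1), np.float64(21.5), np.float64(-3.2), np.float64(-0.5), np.float64(0.3), np.float64(-0.5)] t 51.0 pos [ 414.7 -366.    96.6] yaw [-89.5   0.5  40.3] F [0.6 0.2 0.9] M [-0.09  0.    0.06] op 1.003 j6 -1.53
```

View pics/q1.png

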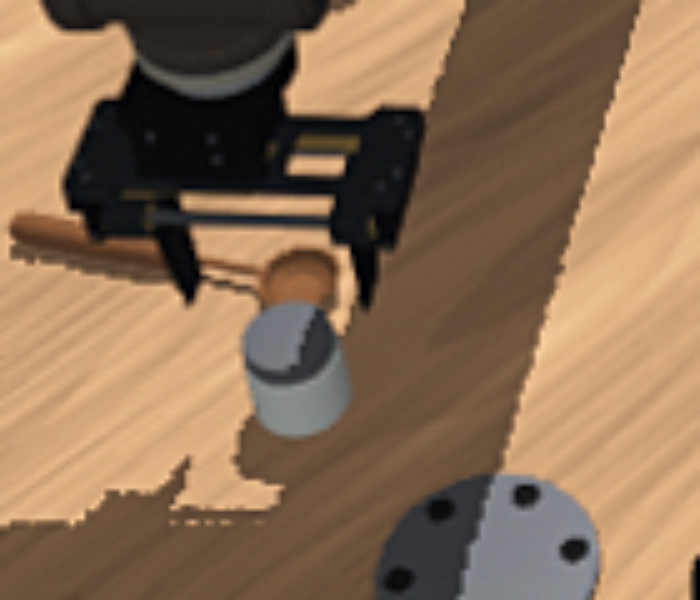

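The pot is unmoved, and the fingers clear the spoon bowl at about (189,276). Descending.

```bash
python3 -m crank '[[0,5,-3.2,-0.5,0.3,-0.5],[0,40,-3.2,-0.5,0.3,-0.5],[0,79,-3.2,-0.5,0.3,-0.5],[0,79,-3.2,-0.5,0.3,-0.5]]' 1; python3 go.py 416.5 -368.5 16 40; python3 -m crank '[[0,0,0,0,0,0],[0,0,0,0,0,0],[0,0,0,0,0,0],[0,0,0,0,0,0],[0,0,0,0,0,0]]' 0;python3 go.py 588.3 -371.3 30 40
```

```text
t: 51.5
eef_pos: [418.2, -370.8, 22.1]
tcp_rot: [-1.578, -0.001, 0.698]
ft_force: [-0.6, 0.3, 0.2]
opening: 0.997
row [np.float64(0.2), np.float64(6.0), np.float64(2.9), np.float64(0.4), np.float64(-0.0), np.float64(0.0)] t 51.5 pos [ 418.2 -370.8   22.1] yaw [-90.4  -0.   40. ] F [-0.6  0.3  0.2] M [-0.08 -0.01 -0.03] op 0.997 j6 -1.54
t: 52.0
eef_pos: [418.4, -371.1, 22.9]
tcp_rot: [-1.579, -0.001, 0.698]
ft_force: [-1.6, -0.9, 0.7]
opening: 0.639
row [np.float64(130.0), np.float64(-6.1), np.float64(-109.4), np.float64(0.5), np.float64(-0.0), np.float64(0.0)] t 52.0 pos [ 418.4 -371.1   22.9] yaw [-90.5  -0.   40. ] F [-1.6 -0.9  0.7] M [-0.34  0.27 -0.04] op 0.639 j6 -1.54
```

```bash
python3 -m crank '[[0,0,0,0,0,0],[0,0,0,0,0,0],[0,0,0,0,0,0]]' 0;python3 go.py 416.5 -368.5 16 40; python3 -m crank '[[0,-18,0,0.4,0,0],[0,-22,0,0.4,0,0],[0,-22,0,0.4,0,0]]' 0;python3 go.py 590 -373.3 45 40
```

```text
t: 52.3
eef_pos: [418.4, -371.1, 22.9]
tcp_rot: [-1.579, -0.001, 0.698]
ft_force: [-0.1, 0.2, 0.9]
opening: 0.581
row [np.float64(0.2), np.float64(6.9), np.float64(3.3), np.float64(0.5), np.float64(-0.0), np.float64(0.0)] t 52.3 pos [ 418.4 -371.1   22.9] yaw [-90.5  -0.   40. ] F [-0.1  0.2  0.9] M [ 0.03  0.06 -0.02] op 0.581 j6 -1.54
t: 52.6
eef_pos: [418.5, -371.1, 45.3]
tcp_rot: [-1.574, -0.001, 0.698]
ft_force: [-0.3, 0.1, -1.1]
opening: 0.58
row [np.float64(130.0), np.float64(0.7), np.float64(-111.9), np.float64(0.2), np.float64(-0.0), np.float64(0.0)] t 52.6 pos [ 418.5 -371.1   45.3] yaw [-90.2  -0.   40. ] F [-0.3  0.1 -1.1] M [-0.04  0.01 -0.02] op 0.58 j6 -1.54
```

```bash
python3 -m crank '[[32,0,-28,0,0,0],[65,0,-56,0,0,0],[98,0,-84,0,0,0],[130,0,-112,0,0,0],[130,0,-112,0,0,0]]' 0; python3 -m crank '[[0,0,0,0,0,0],[0,0,0,0,0,0]]' 0;python3 go.py 590 -373.3 33 40
```

```text
t: 53.1
eef_pos: [594.1, -372.7, 44.5]
tcp_rot: [-1.575, -0.002, 0.7]
ft_force: [-1.6, 1.1, -1.5]
opening: 0.585
t: 53.3
eef_pos: [593.3, -372.3, 43.4]
tcp_rot: [-1.574, -0.001, 0.7]
ft_force: [-0.7, 0.0, -1.2]
opening: 0.583
row [np.float64(-3.2), np.float64(10.4), np.float64(1.4), np.float64(0.2), np.float64(0.1), np.float64(0.1)] t 53.3 pos [ 593.3 -372.3   43.4] yaw [-90.2  -0.1  40.1] F [-0.7  0.  -1.2] M [-0.06  0.03  0.02] op 0.583 j6 -1.36
```

```bash
python3 - <<'E'
from m import *
cap("r")
im=cv2.imread("pics/r_scene.png");t=cv2.imread("pics/r_top.png")
cv2.imwrite("pics/r1.png",cv2.resize(im[250:390,150:310],(686,600)))
E
```

```text
(no output)
```

View pics/r1.png

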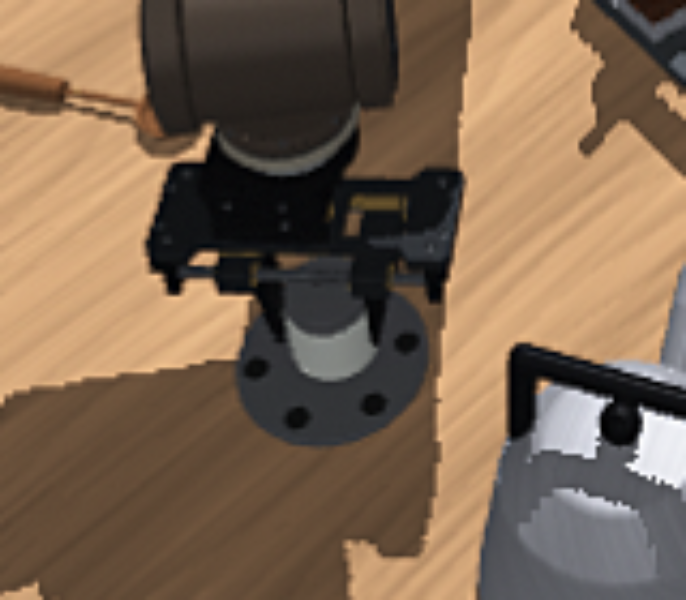

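```bash
python3 -m crank '[[-3.2,5,1.4,0.2,0.1,0],[-3.2,10.4,1.4,0.2,0.1,0],[-3.2,10.4,1.4,0.2,0.1,0]]' 0;python3 go.py 590 -373.3 31 40
```

```text
t: 53.7
eef_pos: [589.0, -373.8, 32.8]
tcp_rot: [-1.57, -0.001, 0.697]
ft_force: [0.5, -0.8, -0.3]
opening: 0.585
row [np.float64(1.1), np.float64(1.8), np.float64(-0.3), np.float64(-0.1), np.float64(-0.1), np.float64(0.1)] t 53.7 pos [ 589.  -373.8   32.8] yaw [-89.9  -0.1  39.9] F [ 0.5 -0.8 -0.3] M [-0.04  0.03 -0.02] op 0.585 j6 -1.36
```

```bash
python3 -m crank '[[0.8,1,0,0,0,0],[0.8,1.9,0,0,0,0],[0.8,1.9,0,0,0,0]]' 0;python3 go.py 590 -373.3 31 40; python3 -m crank '[[0,0,0,0,0,0],[0,0,0,0,0,0],[0,0,0,0,0,0],[0,0,0,0,0,0]]' 1;python3 -m crank '[[0,-20,0,0,0,0],[0,-70,0,0,0,0],[0,-120,0,0,0,0],[0,-160,0,0,0,0]]' 1;python3 -m crank '[[0,-50,0,0,0,0],[-50,-100,0,0,0,0],[-100,-120,0,0,0,0],[-150,-120,0,0,0,0],[-200,-120,0,0,0,0]]' 1
python3 - <<'E'
from m import *
cap("s")
im=cv2.imread("pics/s_scene.png");h=cv2.cvtColor(im,cv2.COLOR_BGR2HSV);C=cloud("scene",np.load("pics/s_scene.npy"))
cv2.imwrite("pics/s1.png",cv2.resize(im,(800,500)))
cv2.imwrite("pics/s2.png",cv2.imread("pics/s_top.png"))
for n in("scene","top"):
    C=cloud(n,np.load(f"pics/s_{n}.npy"))
    m=(C[...,2]>62)&(C[...,2]<76)&(abs(C[...,0]-588)<50)&(abs(C[...,1]+371)<50)
    X=plane(n,np.argwhere(m)[:,::-1],68)[:,:2]; print(n,"lid",len(X),X.mean(0),X.min(0),X.max(0),np.median(C[m][:,2]))
E
```

```text
t: 54.0
eef_pos: [589.6, -373.3, 31.1]
tcp_rot: [-1.57, -0.001, 0.697]
ft_force: [-1.1, -0.4, -0.7]
opening: 0.58
row [np.float64(0.3), np.float64(0.1), np.float64(-0.3), np.float64(-0.1), np.float64(-0.1), np.float64(0.1)] t 54.0 pos [ 589.6 -373.3   31.1] yaw [-89.9  -0.1  39.9] F [-1.1 -0.4 -0.7] M [-0.    0.18 -0.01] op 0.58 j6 -1.36
t: 54.4
eef_pos: [589.7, -373.3, 31.2]
tcp_rot: [-1.57, -0.001, 0.697]
ft_force: [0.4, 0.3, -0.3]
opening: 0.861
t: 54.8
eef_pos: [589.9, -373.7, 194.2]
tcp_rot: [-1.572, -0.001, 0.697]
ft_force: [0.5, -0.0, 0.5]
opening: 0.998
t: 55.3
eef_pos: [452.7, -488.3, 314.5]
tcp_rot: [-1.575, -0.001, 0.698]
ft_force: [0.8, -0.3, -0.2]
opening: 0.997
scene lid 266 [ 589.45005276 -370.08946309] [ 562.06241624 -395.22917938] [ 618.38708287 -343.5671611 ] 68.64580619458854
top lid 187 [ 585.10460145 -367.82385956] [ 559.47359061 -392.90506326] [ 610.37304284 -341.80143135] 67.68293613821697
```

View pics/s1.png

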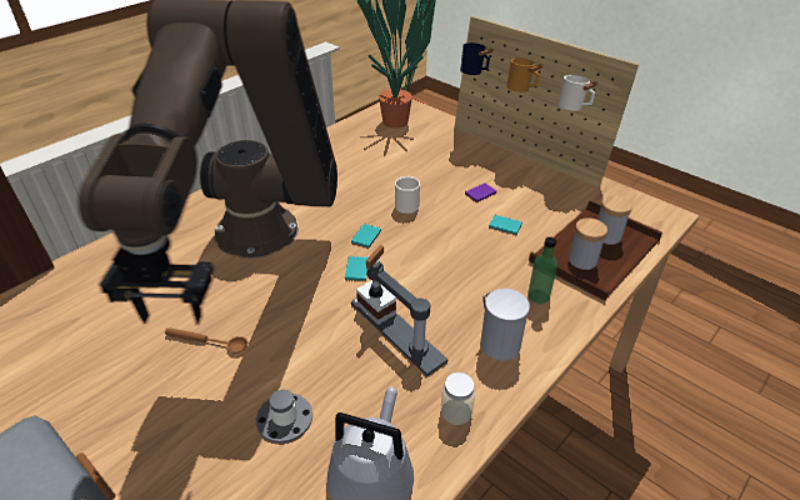

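View pics/s2.png

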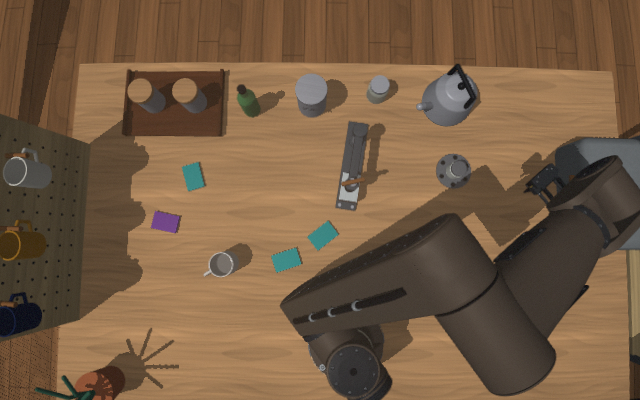

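The pot stands upright within about 2.5 mm of the trivet's middle. I'll wait briefly and recheck, since it may get knocked, before handing in.

```bash
python3 -m crank '[[0,0,0,0,0,0],[0,0,0,0,0,0],[0,0,0,0,0,0],[0,0,0,0,0,0],[0,0,0,0,0,0]]' 1 >/dev/null;python3 -m crank '[[0,0,0,0,0,0],[0,0,0,0,0,0],[0,0,0,0,0,0],[0,0,0,0,0,0],[0,0,0,0,0,0]]' 1 >/dev/null; python3 -m crank '[[0,0,0,0,0,0],[0,0,0,0,0,0],[0,0,0,0,0,0],[0,0,0,0,0,0],[0,0,0,0,0,0]]' 1
python3 - <<'E'
from m import *
cap("u")
for n in("scene","top"):
    C=cloud(n,np.load(f"pics/u_{n}.npy"))
    m=(C[...,2]>62)&(C[...,2]<76)&(abs(C[...,0]-588)<50)&(abs(C[...,1]+371)<50)
    X=plane(n,np.argwhere(m)[:,::-1],68)[:,:2]; print(n,"lid",len(X),X.mean(0),np.median(C[m][:,2]))
s=cv2.imread("pics/u_scene.png")
cv2.imwrite("pics/u1.png",cv2.resize(s[195:265,270:340],(600,600),interpolation=cv2.INTER_CUBIC))
E
```

```text
t: 56.9
eef_pos: [450.3, -490.4, 313.4]
tcp_rot: [-1.573, -0.0, 0.693]
ft_force: [0.4, -0.5, 0.2]
opening: 1.0
scene lid 265 [ 589.50247809 -370.26877194] 68.8051641800646
top lid 187 [ 584.98818283 -367.38620312] 68.00077666505081
```

View pics/u1.png

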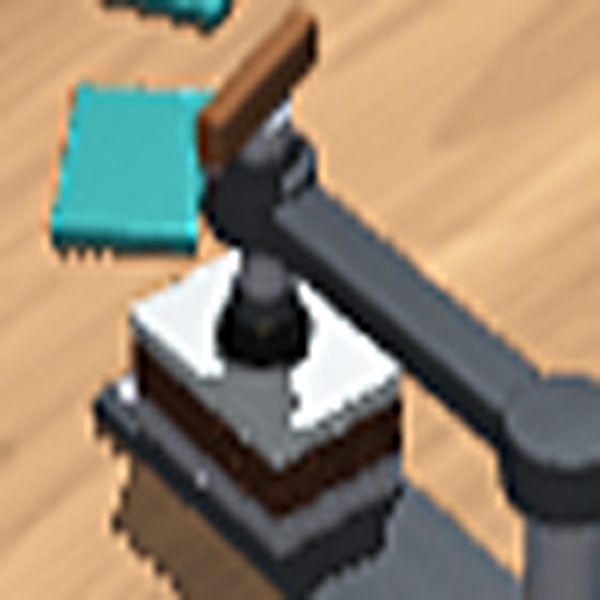

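The stack is flush, the pad is down on the plate and the pot hasn't moved. Handing in.

```bash
python3 -c "
from cell import job; print(job.job_done())"
```

```text
the job is handed in; nothing more can be done
None
```

The job is handed in, with the robot's clock at about 57 s of the 210 s allowed; the hand-in gives no verdict.

- **Stack:** I stacked all three walnut slabs and the aluminium plate on the platen, then squeezed them flush with the gripper in both directions. The last checks put the plate within about 1 mm of the platen outline, with its top at about 74 mm. The purple and turquoise look-alikes were left alone.
- **Clamp:** I swung the arm to its stop, where it pushed back with about 18 N, and it still lines up with the platen. I then wound the handle to about 4.33 rad, which puts the spring in about 6 mm of its 12 mm.
- **Glue pot:** It stands upright on the trivet, roughly 2–3 mm from the middle.

**Checks that disagreed or were weak:**
- My first pinch closed on the screw hub instead of the handle bar; I raised the gripper and took it again.
- The bar's height suggests about 4.5 rad and its angle 4.33, so the spring could be in about 7 mm.
- I could not measure the brass stem directly in the images.
- The two cameras place the pot about 4–5 mm apart, so its position is their average.

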